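# Pin the eye bar into the clevis fixture

## Task

Pull the old thin pin out of the clevis on the bench fixture and stand it in the empty hole of the pin stand. Then slide the large eye of the loose bar into the clevis slot, with the bar lying level on the rest post, let go of it, and pass the long thick pin from the stand down through both ears and the eye until its collar sits on the upper ear. Leave the short thick pin in the stand and do not shift or tip the two bottles, the beaker or the timer.

Things in the scene. Friction and masses are not known exactly. Their poses are not given: they have to be found in the camera images.
- fixture: Fixed clevis fixture: steel clevis and rest post on an aluminium plate (x -131 to +45, y +-45, 10 mm thick). Origin: on the bench under the vertical pin bore. x points into the slot, to the web closing it 19 mm beyond the bore; slot open at -x and both sides. Rest post 16x16 mm, top 40 mm high, at x = -95 mm: the bar lies along x, small eye towards -x.
- bore_top (a point): Centre of the 15 mm bore at the upper ear's top face, 68 mm above the bench; axes as the fixture. Two level ears, each 40 (x) x 44 (y) mm, 10 mm thick, centred on the bore: lower ear 30 to 40 mm above the bench, upper ear 58 to 68 mm, so the slot is 18 mm high. Below the lower ear it is open down to the base plate.
- slot_seat (a point): Point on the bore axis 46 mm above the bench: where the centre of the large eye belongs when the bar lies on the lower ear; axes as the fixture.
- stand: Fixed pin stand: grey block 146x44x40 mm on a black rubber foot 150x48 mm, origin under its centre. Three upright blind holes in a row along its x, 48 mm apart, 25 mm deep: the 11 mm one at x = -48 mm is empty; the 14 mm ones at 0 and +48 mm hold the long and the short thick pin, in either order.
- empty_hole (a point): Centre of the floor of the empty 11 mm hole, 15 mm above the bench, 25 mm below its mouth; axes as the stand.
- link: Loose flat aluminium bar, 167 mm long, 12 mm thick, 20 mm wide, about 0.15 kg, lying flat. A round eye at each end: the large one (32 mm outside, 16 mm bore) centred at x = +70 mm, the small one (22 mm outside, 10 mm bore) at x = -70 mm. Origin: on the underside midway between the eyes, z up; its centre of mass is within 10 mm of there.
- large_eye (a point): Centre of the large eye's bore, 6 mm above the bar's underside; axes as the bar.
- thin_pin: Old thin steel pin, at first hanging in the clevis by its collar: shank 9 mm thick, 50 mm long with a 9 mm tapered nose; then a collar 22 mm wide, 4 mm high; then a round grip 14 mm wide, 28 mm high. Origin: centre of the nose's end; z along the pin towards the grip. About 0.06 kg.
- load_pin: Long thick steel pin, standing in the pin stand, the taller of the two there: shank 12 mm thick, 50 mm long with a 9 mm tapered nose (5.4 mm wide at the end), collar 24 mm wide, 4 mm high, round grip 18 mm wide, 28 mm high. Origin: centre of the nose's end; z along the pin towards the grip. About 0.06 kg.
- load_pin_collar (a point): On the long thick pin's axis at the collar's underside, 50 mm above its origin; axes as the pin.
- short_pin: Short thick steel pin, standing in the pin stand, as the long one but with a 30 mm shank (too short for the clevis). Origin: centre of the nose's end.
- reagent_bottle: Amber reagent bottle, 60 mm wide, 114 mm high, with a dark screw cap, standing; bystander. Origin under its centre.
- beaker: Small clear beaker, 54 mm wide, 70 mm high, standing; bystander. Origin under its centre.
- timer: Flat lab timer, 58x66x17 mm, lying; bystander. Origin under its centre.
- wash_bottle: White wash bottle with a cap and a thin bent spout on top that sticks out to one side, 68x121 mm over all, 217 mm high, standing; bystander. Origin on the bench under the centre of that outline.
Things that resemble listed ones, but are neither listed nor needed, are in the scene too. What is shaped like the load_pin but green is not meant.

How it is judged (in metres and radians):
On the way, in this order (a step that is already met when the one before it is completed fails the run):
1. the thin pin stands released in the empty hole of the stand (distance between thin_pin and empty_hole below 0.006 m and angle between thin_pin's own z axis and vertical below 0.2 rad and contact force between the fingers and thin_pin below 0.1 N), for 0.2 s.
2. the large eye lies in the clevis slot under the bore, the bar level and released (distance between large_eye and slot_seat below 0.008 m and angle between link's own z axis and vertical below 0.06 rad and contact force between the fingers and link below 0.1 N), for 0.2 s.
At the end, for the whole second after the job is handed in: Long thick pin upright (0.1 rad) through ears and large eye, collar on the upper ear (3 mm) and centred (5 mm); bar level (0.06), in line (0.2), eye within 7 mm of its seat; thin pin stands in the 11 mm hole (6 mm, 0.2 rad); short pin within 10 mm of its start; at rest (distance between load_pin_collar and bore_top below 0.005 m and angle between the z axis of load_pin and the z axis of fixture, either way round below 0.1 rad and height (world z) of load_pin_collar below 0.071 m and distance between large_eye and slot_seat below 0.007 m and angle between link's own z axis and vertical below 0.06 rad and angle between the x axis of link and the x axis of fixture, either way round below 0.2 rad and distance between thin_pin and empty_hole below 0.006 m and angle between thin_pin's own z axis and vertical below 0.2 rad and distance of short_pin from where it was at the start of the episode below 0.01 m and linear speed of each of load_pin, link below 0.02 m/s); the robot touches nothing.
It fails at once if the short pin is lifted out or shifted (distance of short_pin from where it was at the start of the episode above 0.015 m).
It fails at once if a bottle, the beaker or the timer is shifted by more than 25 mm or tipped (distance of any of reagent_bottle, beaker, timer, wash_bottle from where it was at the start of the episode above 0.025 m or angle between any of reagent_bottle, beaker, wash_bottle's own z axis and vertical above 0.3 rad).
It also fails if it takes over 72 s, if anything falls off the work surface, if the arm or the gripper's body presses on something with over 40 N, if the wrist force passes 120 N, or if a joint passes its speed limit or range.

## Robot

A 7-joint arm with a two-finger parallel gripper is mounted at the origin on a cart in front of the work surface, level with it; the furniture and walls round the work are solid. World frame = base frame: x ahead of the robot, y to its left, z up, the work surface at z = 0. Lengths are in m, angles in degrees, forces in N, time in s.
With the tool pointing down it reaches from about 0.425 to 0.875 m from the base axis. Payload 4.7 kg.
Tool frame: the origin (TCP) lies on the centre line of the jaws, within the pads' length; the fingertips stand 14 mm ahead of it and the grasp point (between the pads) lies 5 mm behind it; z points along the fingers, y is the line along which they close (so a half turn about z gives the same grasp; the last joint's range is limited). The gripper opens to 87 mm and grips with 3 to 60 N. Pads are 19 mm wide; open, the fingers measure 117 mm over their backs; the gripper's body (75 mm by 190 mm) begins 51 mm behind the grasp point.
Start: joints at [75.407, 18.392, -4.016, 83.108, 1.295, 78.541, -3.26], TCP at [0.173, -0.627, 0.199] pointing down, gripper open.
Joint ranges: [-163.93, 163.93], [-17.29, 119.83], [-79.2, 71.16], [3.27, 140.29], [-89.18, 269.18], [5.43, 117.66], [-154.24, 154.24]. Speed limits (degrees/s): [147.25, 147.25, 180, 180, 180, 180, 180].

## Interface

Orientations are given as [roll, pitch, yaw] about the fixed x, y, z axes, in that order (R = Rz(yaw) Ry(pitch) Rx(roll)).
In Python, from cell import env gives the robot as it stands.
- The arm moves only by the tool jog_arm, never from a script. Its argument "motion" is a list that holds one entry, the list of rows, each a list of 7 numbers: the shift along the tool's x, y, z in units of 0.1 m (1.0 is 0.1 m), then the turn, a rotation vector about the tool's x, y, z in units of 180 degrees (1.0 is 180 degrees), then the closure, from 0 (fully open) to 1 (shut). A call has 1 to 5 rows; each row is the pose to reach, as a shift and turn from the pose commanded when the call began, along the tool's axes at that moment, turning the shorter way round; what a row does not reach only later rows make up. A row lasts 1/10 s, in which the tool goes at most 50 mm and 8.59 degrees, less where a joint would pass 70% of its speed; a pose out of reach is approached as far as the arm can. A call with a number of a shift or a turn outside -1 to 1 is refused whole. A call with a gripper value outside its range is refused whole. The fingers move at their own pace and stop on an object; "grip_force" is the grip in N (left out, the last holds). Time passes only in rows, so rows that repeat a pose let the fingers close. It gives the time, the measured TCP pose, the force, the opening and the grip force at its end, in the units of the state.
- env.get_obs(): the state, without advancing time (a new reading comes with each control period).
- env.read_camera(name): name is "side" or "top" or "wrist"; returns (picture, depth): 480x640x3 uint8, red, green, blue; 480x640 float32, m along the optical axis (not along the pixel's ray), 0 where there is no reading.
- env.camera_info(name): a dict with "camera_matrix" (3x3 intrinsics, pixels), "origin" and "orientation" of the camera in the world; the wrist camera has in their place "mount" (4x4, takes a point from camera to tool coordinates, whose origin is the TCP and whose axes are the flange's). Camera axes: x right, y down, z forward; pixel columns grow to the right and rows downward; lengths in m; the calibration is good to about 2 mm. A picture is of the moment at which its call begins: read the wrist's pose just before it. camera_info takes no time and is no camera call.
- env.sign_off(): hands the job in; it is judged then, once.
The state is a dict: "time_s": time; "qpos": joint angles; "joint_velocities": joint speeds; "effort": joint torques, N m; "tool_pos": TCP position; "tool_rot": TCP orientation; "force": force on the tool from outside, world axes, zero at the start; "wrist_torque": the same for the moment, N m; "grip_width": finger opening in m; "grasp_force": force on a finger pad.
Only numpy, scipy, OpenCV 4.12 (cv2) and the standard library are available. Lean on these libraries where they do the work, as an engineer would, in place of code of your own. Each camera call takes 0.05 s, during which the arm holds its last target. There are 200 camera calls.

## Working session

There is one attempt and no reset: what is moved stays moved. The work goes in short steps, Python scripts to look and compute and a tool call to move; the robot and the scene stay as the last step left them, time stands still between calls to the robot, and variables do not carry over. Pictures are saved under pics/ and viewed, at most 10 in all, crops included, and the job is handed in when it is done.

Besides the shell and the picture viewer there is one more tool, called after "Call:" in YAML: its name, and indented under it one key for each argument. jog_arm: Moves the arm, as the interface text tells. Shifts and turns lie within -1 to 1; 1 stands for 0.1 m of shift or 180 degrees of turn. Its arguments: {"type":"object","properties":{"motion":{"type":"array","items":{"type":"array","items":{"type":"array","items":{"type":"number"}}}},"grip_force":{"type":"number"}},"required":["motion"]}

```bash
ls; mkdir -p pics; cat > h.py <<'E'
import numpy as np, cv2
from cell import env
from scipy.spatial.transform import Rotation as R
def cam(n):
    o=env.get_obs(); i=env.camera_info(n); K=np.array(i["camera_matrix"])
    if "mount" in i:
        M=np.array(i["mount"]); T=np.eye(4); T[:3,:3]=R.from_euler("xyz",o["tool_rot"],degrees=True).as_matrix(); T[:3,3]=o["tool_pos"]
        T=T@M
    else:
        T=np.eye(4); q=np.array(i["orientation"]); T[:3,:3]=q if q.shape==(3,3) else R.from_euler("xyz",q,degrees=True).as_matrix(); T[:3,3]=i["origin"]
    return K,T
def grab(n):
    K,T=cam(n); p,d=env.read_camera(n); return p,d,K,T
def cloud(d,K,T):
    v,u=np.mgrid[:d.shape[0],:d.shape[1]]
    P=np.stack([(u-K[0,2])/K[0,0]*d,(v-K[1,2])/K[1,1]*d,d],-1)
    return P@T[:3,:3].T+T[:3,3]
def ray(u,v,z,K,T):
    r=T[:3,:3]@np.array([(u-K[0,2])/K[0,0],(v-K[1,2])/K[1,1],1]); return T[:3,3]+r*(z-T[2,3])/r[2]
E
python3 - <<'E'
from h import *
for n in ("top","side","wrist"):
    p,d,K,T=grab(n); cv2.imwrite(f"pics/{n}.png",p[:,:,::-1]); np.savez(f"pics/{n}.npz",p=p,d=d,K=K,T=T)
    print(n,env.camera_info(n))
print(env.get_obs())
E
```

```text
pics
top {'camera_matrix': array([[459.03191154,   0.        , 326.92121764],
       [  0.        , 459.03191154, 238.28311614],
       [  0.        ,   0.        ,   1.        ]]), 'origin': array([0.42278882, 0.02370593, 1.09545244]), 'orientation': array([-171.79445423,   -0.62298308,  -91.03870546])}
side {'camera_matrix': array([[511.76357209,   0.        , 324.56947269],
       [  0.        , 511.76357209, 250.75705146],
       [  0.        ,   0.        ,   1.        ]]), 'origin': array([ 0.58804801, -0.94227043,  0.49985132]), 'orientation': array([-114.76887027,   -0.93650816,    3.0760659 ])}
wrist {'camera_matrix': array([[367.30361929,   0.        , 321.77277354],
       [  0.        , 367.30361929, 238.40223319],
       [  0.        ,   0.        ,   1.        ]]), 'mount': array([[-4.90280087e-04, -9.61504248e-01, -2.74789629e-01,
         7.59168979e-02],
       [ 9.99999603e-01, -2.67096000e-04, -8.49617048e-04,
         2.52968144e-04],
       [ 7.43515190e-04, -2.74789937e-01,  9.61503998e-01,
        -1.85893185e-01],
       [ 0.00000000e+00,  0.00000000e+00,  0.00000000e+00,
         1.00000000e+00]])}
{'time_s': 0.15, 'qpos': array([75.40736809, 18.42851089, -4.01742714, 83.15763282,  1.29451722,
       78.5420765 , -3.25962947]), 'joint_velocities': array([-0.04163717, -0.08752021, -0.07330309, -0.26264454,  0.06487227,
        0.01811181,  0.02087817]), 'effort': array([ 6.18531249e-04, -4.91793537e+01, -4.04399335e-01, -3.12876356e+01,
       -6.39261492e-02,  4.05391830e-02,  1.08577433e-04]), 'tool_pos': array([ 0.17247257, -0.62623249,  0.19783267]), 'tool_rot': array([-1.79916978e+02,  4.00992201e-03,  1.54040745e+01]), 'force': array([ 0.62238556, -0.96774224,  0.4618234 ]), 'wrist_torque': array([-0.02464935, -0.06452096, -0.02136455]), 'grasp_force': 0.0, 'grip_width': 0.08683144882108565}
```

View pics/top.png

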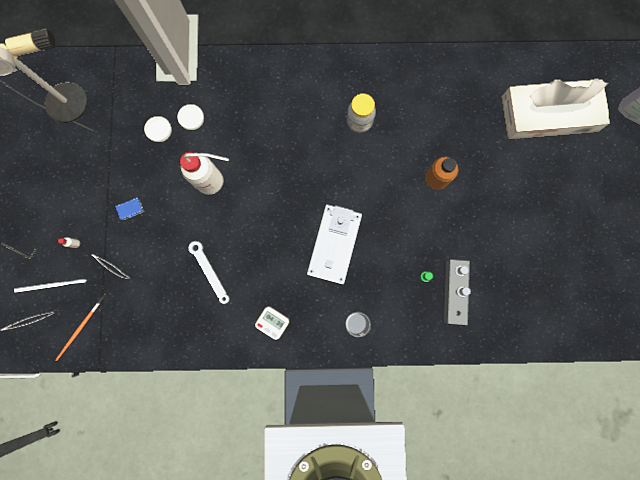

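View pics/side.png

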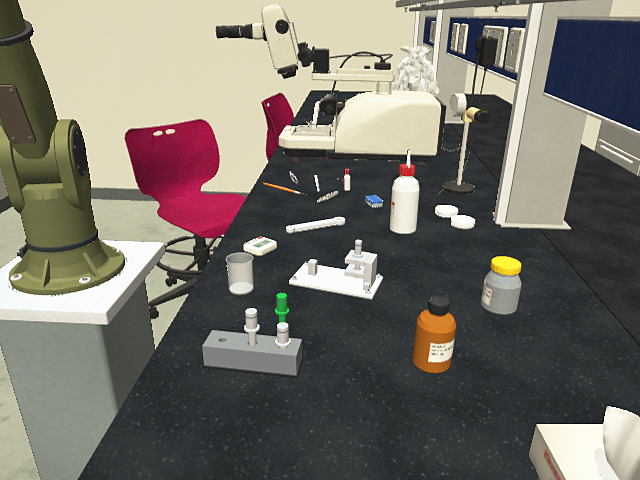

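The top view has the stand at (458,292), with pins at (465,292), tall and in the middle hole, and (463,270), short. The empty hole is at (458,314), the clevis at (340,220) with the thin pin in it, and the bar from (195,247), large eye, to (223,299). 
Candidates for the load pin: (465,292) tall white, (463,270) short white, (427,277) green. I choose (465,292), because the side view shows it tallest at (251,325).

```bash
cat > m.py <<'E'
from h import *
def L(n):
    z=np.load(f"pics/{n}.npz"); return z["p"],z["d"],z["K"],z["T"]
p,d,K,T=L("top"); C=cloud(d,K,T)
def rect(name,box,z0,z1,C=C):
    u0,v0,u1,v1=box; S=C[v0:v1,u0:u1].reshape(-1,3); S=S[(S[:,2]>z0)&(S[:,2]<z1)]
    if len(S)<5: print(name,"few"); return
    r=cv2.minAreaRect((S[:,:2]*1000).astype(np.float32))
    print(name,len(S),"rect c",np.round(r[0],1),"sz",np.round(r[1],1),"ang",round(r[2],1),"mean",np.round(S.mean(0)*1000,1),"zmax",S[:,2].max().round(4))
rect("stand",(435,250,480,335),.034,.046)
rect("tallpin",(455,278,478,305),.085,.11); rect("shortpin",(455,255,478,282),.066,.09)
rect("plate",(300,195,370,295),.006,.014); rect("post",(300,195,370,295),.036,.043)
rect("ear",(300,195,370,295),.062,.072); rect("thin",(300,195,370,295),.085,.12)
rect("bar",(180,235,240,310),.007,.02)
rect("green",(415,265,437,290),.02,.12); 
rect("amber",(420,150,465,195),.03,.2); rect("wash",(175,145,235,200),.02,.3)
rect("timer",(250,300,295,345),.008,.03); rect("beaker",(340,305,375,340),.02,.1)
rect("bench",(240,100,300,200),-.1,.1)
p,d,K,T=L("side"); C2=cloud(d,K,T)
rect("S stand",(195,300,310,380),.034,.046,C2);rect("S tall",(240,300,262,325),.085,.11,C2);rect("S short",(272,318,294,335),.066,.09,C2)
rect("S plate",(285,235,390,300),.006,.014,C2);rect("S thin",(345,235,372,260),.08,.12,C2);rect("S bar",(280,210,350,236),.008,.02,C2)
pt=L("top")[0]
a=cv2.resize(pt[240:335,410:490],None,fx=5,fy=5,interpolation=2); b=cv2.resize(pt[200:295,300:375],None,fx=5,fy=5,interpolation=2)
cv2.imwrite("pics/crop.png",np.hstack([a,b])[:,:,::-1])
E
python3 m.py
```

```text
stand 1044 rect c [ 446.  -288.4] sz [ 45.8 145.9] ang 84.7 mean [ 441.5 -286.    39.2] zmax 0.0456
tallpin 63 rect c [ 445.8 -287.9] sz [17.4 15.6] ang 42.9 mean [ 445.7 -287.2   95.2] zmax 0.1007
shortpin 59 rect c [ 493.5 -291.8] sz [16.5 16.1] ang 33.2 mean [ 493.4 -291.6   75.3] zmax 0.0816
plate 1958 rect c [567.6   1.2] sz [107.4 174.8] ang 73.6 mean [551.9  -3.2   9.5] zmax 0.014
post 76 rect c [549.8  -2.2] sz [41.9 85.9] ang 74.5 mean [ 5.421e+02 -2.000e-01  3.930e+01] zmax 0.0427
ear 405 rect c [614.2 -21.1] sz [43.8 55. ] ang 74.1 mean [614.4 -21.1  67.3] zmax 0.0718
thin 37 rect c [606.7 -19.4] sz [12.4 12.1] ang 45.4 mean [606.5 -18.7  97.7] zmax 0.1028
bar 584 rect c [504.4 287.7] sz [165.   30.9] ang 31.9 mean [504.1 290.6  11.5] zmax 0.0175
green 98 rect c [ 481.4 -209.9] sz [20.9 19.2] ang 2.6 mean [ 480.9 -208.9   70.2] zmax 0.0851
amber 679 rect c [ 724.2 -260.4] sz [58.8 54.6] ang 43.3 mean [ 718.3 -255.5   82.5] zmax 0.1182
wash 1251 rect c [712.8 272.2] sz [102.2  66.6] ang 64.4 mean [713.8 282.3 124.8] zmax 0.2179
timer 676 rect c [382.7 142.3] sz [64.9 56.5] ang 57.3 mean [382.7 142.   15.4] zmax 0.0217
beaker 173 rect c [377.8 -54.1] sz [51. 50.] ang 89.0 mean [375.3 -57.5  59.1] zmax 0.073
bench 5966 rect c [808.3 148.5] sz [149.2 258.9] ang 89.5 mean [ 8.059e+02  1.472e+02 -8.000e-01] zmax 0.0072
S stand 1766 rect c [ 451.6 -263.4] sz [106.1 146.9] ang 84.3 mean [ 447.8 -295.    39.5] zmax 0.046
S tall 135 rect c [ 449.  -293.5] sz [18.1 17.2] ang 82.7 mean [ 449.6 -295.8   93.5] zmax 0.0984
S short 127 rect c [ 496.  -297.3] sz [15.6 18.2] ang 36.5 mean [ 497.3 -300.1   74. ] zmax 0.0789
S plate 1468 rect c [568.8 -13.1] sz [ 92.5 176.1] ang 73.8 mean [564.5 -22.   10.1] zmax 0.014
S thin 79 rect c [611.2 -26.9] sz [12.7 13.6] ang 2.5 mean [610.9 -26.9  91.8] zmax 0.1015
S bar 272 rect c [506.6 287.1] sz [165.2  30.9] ang 28.3 mean [507.4 283.4  11.6] zmax 0.0155
```

View pics/crop.png

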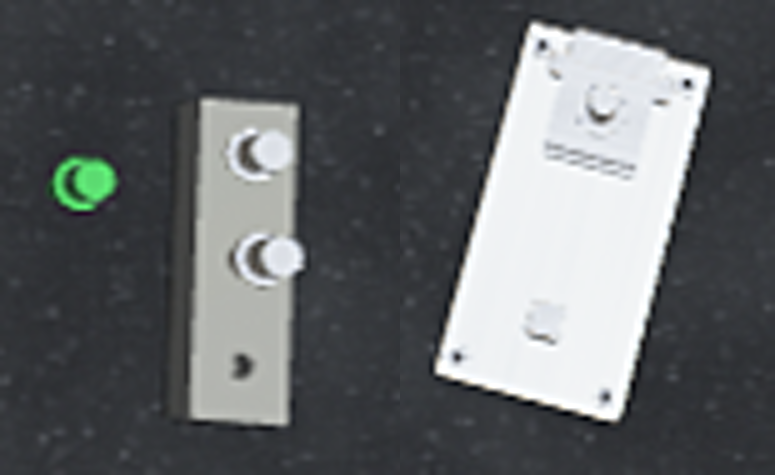

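The crop shows the tall white pin in the middle hole at (255,258), the short pin at (263,152), the green decoy at (83,183) and the empty hole at (241,366). The choice of load pin is confirmed. I'll hover over the stand first so the wrist camera can refine the positions.

Call:
jog_arm:
  motion:
    - [[0.9,-0.6,0,0,0,0,0],[0.9,-0.6,0,0,0,0,0],[0.9,-0.6,0,0,0,0,0]]

```text
time_s: 0.45
tool_pos: [0.25, -0.5396, 0.1987]
tool_rot: [-179.9, -0.2, 15.9]
force: [0.7, 0.2, 0.8]
grip_width: 0.0869
grasp_force: 0.0
```

Call:
jog_arm:
  motion:
    - [[0.9,-0.6,0,0,0,0,0],[0.9,-0.6,0,0,0,0,0],[0.9,-0.6,0,0,0,0,0]]

```text
time_s: 0.75
tool_pos: [0.32, -0.4575, 0.1988]
tool_rot: [-179.9, -0.2, 16.0]
force: [0.6, -0.2, -0.3]
grip_width: 0.0874
grasp_force: 0.0
```

Call:
jog_arm:
  motion:
    - [[0.9,-0.6,0,0,0,0,0],[0.9,-0.6,0,0,0,0,0],[0.9,-0.6,0,0,0,0,0]]

```text
time_s: 1.05
tool_pos: [0.3901, -0.3755, 0.1989]
tool_rot: [-179.9, -0.2, 16.0]
force: [-0.2, -0.1, -0.9]
grip_width: 0.0867
grasp_force: 0.0
```

Call:
jog_arm:
  motion:
    - [[0.85,-0.7,0,0,0,0.113,0],[0.85,-0.7,0,0,0,0.113,0],[0.85,-0.7,0,0,0,0.113,0],[0.85,-0.7,0,0,0,0.113,0],[0.85,-0.7,0,0,0,0.113,0]]

```text
time_s: 1.55
tool_pos: [0.448, -0.2922, 0.1985]
tool_rot: [180.0, 0.0, -4.9]
force: [-0.6, -0.1, -0.2]
grip_width: 0.0875
grasp_force: 0.0
```

```bash
cat > w.py <<'E'
import sys
from h import *
n=sys.argv[1]
o=env.get_obs(); print(o["time_s"],o["tool_pos"],o["tool_rot"],o["qpos"].round(0))
p,d,K,T=grab("wrist"); cv2.imwrite(f"pics/{n}.png",p[:,:,::-1]); np.savez(f"pics/{n}.npz",p=p,d=d,K=K,T=T)
E
python3 w.py w1
```

```text
1.55 [ 0.44795849 -0.29224134  0.19851808] [ 1.79953493e+02  4.07144730e-02 -4.86335563e+00] [ 49.   5. -20.  99.   2.  76. -66.]
```

View pics/w1.png

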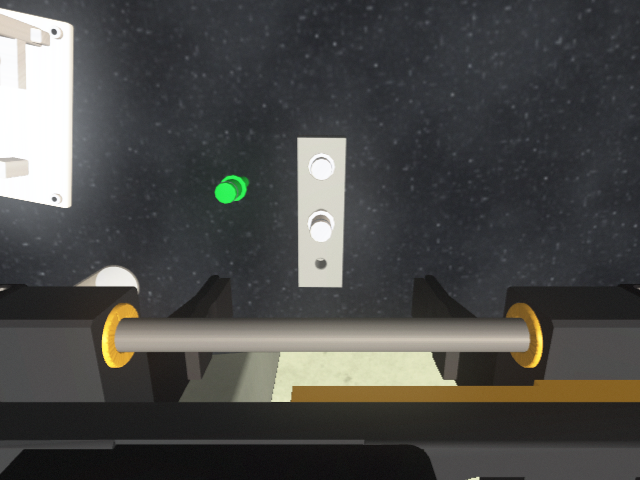

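The wrist view shows the stand upright in the image: empty hole (321,264), tall pin top (321,230), short pin top (321,168), green pin (228,191).

```bash
cat > m2.py <<'E'
from h import *
z=np.load("pics/w1.npz"); p,d,K,T=z["p"],z["d"],z["K"],z["T"]; C=cloud(d,K,T)
S=C[120:295,285:360].reshape(-1,3); S=S[(abs(S[:,2]-.04)<.004)]
print("stand",[np.round(x,4) for x in cv2.minAreaRect((S[:,:2]*1000).astype(np.float32))],S[:,2].mean())
g=cv2.cvtColor(p,cv2.COLOR_RGB2GRAY); h=g[256:273,311:332]; m=(h<110)&(d[256:273,311:332]>0); v,u=np.nonzero(h<110)
print("hole",u.mean()+311,v.mean()+256,(h<110).sum(),ray(u.mean()+311,v.mean()+256,.04,K,T))
for n,b,zz in (("tall",(300,205,342,245),.097),("short",(300,150,342,185),.077)):
    u0,v0,u1,v1=b; c=C[v0:v1,u0:u1]; mk=abs(c[...,2]-zz)<.004; v,u=np.nonzero(mk)
    (cu,cv),r=cv2.minEnclosingCircle(np.stack([u,v],1).astype(np.float32))
    print(n,mk.sum(),c[mk].mean(0),ray(cu+u0,cv+v0,c[mk][:,2].mean(),K,T),r)
E
python3 m2.py
```

```text
stand [array([ 447.5172, -290.3382]), array([ 44.084 , 146.0248]), np.float64(84.4785)] 0.039875357161239654
hole 321.3333333333333 263.68518518518516 54 [ 0.39933498 -0.28750842  0.04      ]
tall 362 [ 0.44829463 -0.29054894  0.09663323] [ 0.4483361  -0.29046636  0.09663323] 10.871566772460938
short 360 [ 0.49553437 -0.29507125  0.0767148 ] [ 0.49561065 -0.2950709   0.0767148 ] 10.783109664916992
```

Call:
jog_arm:
  motion:
    - [[0.36,-0.96,0,0,0,0,0],[0.36,-0.96,0,0,0,0,0],[0.36,-0.96,0,0,0,0,0]]

```text
time_s: 1.9
tool_pos: [0.495, -0.193, 0.199]
tool_rot: [-179.8, -0.1, -4.5]
force: [0.4, 0.6, -0.2]
grip_width: 0.0867
grasp_force: 0.0
```

Call:
jog_arm:
  motion:
    - [[0.36,-0.96,0,0,0,0,0],[0.36,-0.96,0,0,0,0,0],[0.36,-0.96,0,0,0,0,0]]

```text
time_s: 2.2
tool_pos: [0.5387, -0.1, 0.1989]
tool_rot: [-179.8, -0.1, -4.4]
force: [-0.1, 1.0, 0.8]
grip_width: 0.0869
grasp_force: 0.0
```

Call:
jog_arm:
  motion:
    - [[0.36,-0.96,0,0,0,0.063,0],[0.36,-0.96,0,0,0,0.063,0],[0.36,-0.96,0,0,0,0.063,0],[0.36,-0.96,0,0,0,0.063,0]]

```text
time_s: 2.6
tool_pos: [0.5811, -0.013, 0.1983]
tool_rot: [-180.0, 0.0, -16.1]
force: [0.0, 0.6, -0.8]
grip_width: 0.0872
grasp_force: 0.0
```

```bash
python3 w.py w2
```

```text
2.6 [ 0.581096   -0.01296094  0.19826297] [-1.79976990e+02  4.32619971e-02 -1.60675412e+01] [  27.   13.  -33.   92.    7.   77. -113.]
```

View pics/w2.png

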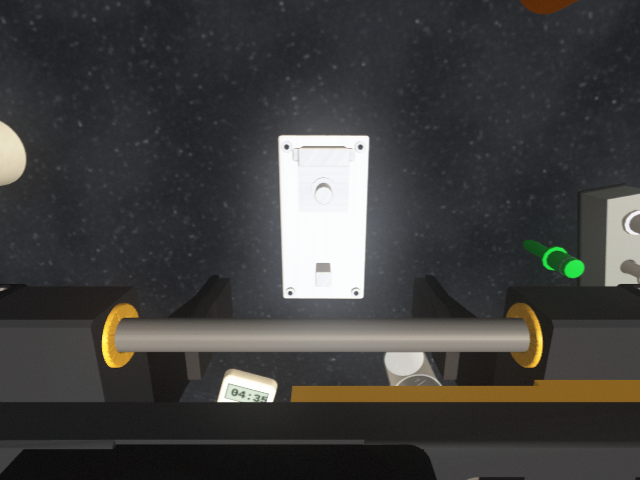

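The wrist view shows the plate at (280–370, 135–298), with the thin pin's top at (323,193) over the ear and the rest post at (323,270).

```bash
cat > m3.py <<'E'
from h import *
z=np.load("pics/w2.npz"); p,d,K,T=z["p"],z["d"],z["K"],z["T"]; C=cloud(d,K,T)
def rect(n,b,z0,z1):
    u0,v0,u1,v1=b; S=C[v0:v1,u0:u1].reshape(-1,3); S=S[(S[:,2]>z0)&(S[:,2]<z1)]
    r=cv2.minAreaRect((S[:,:2]*1000).astype(np.float32)); print(n,len(S),np.round(r[0],1),np.round(r[1],1),round(r[2],1),S.mean(0).round(4))
    return r
r=rect("plate",(265,120,385,310),.006,.014)
a=np.radians(r[2]-90); e=np.array([np.cos(a),np.sin(a)]); print("bore from plate",np.array(r[0])+43*e)
r=rect("ear+web",(265,120,385,230),.06,.075)
rect("thin",(305,175,342,208),.09,.11); rect("post",(305,255,342,292),.035,.045)
E
python3 m3.py
```

```text
plate 9783 [567.9  -9. ] [ 90.1 175.9] 73.9 [ 0.562  -0.0073  0.0098]
bore from plate [609.2518582  -20.96002172]
ear+web 3019 [616.3 -23.1] [43.9 55. ] 73.6 [ 0.6181 -0.0236  0.0681]
thin 270 [609.6 -21.4] [13.5 13.5] 75.3 [ 0.61   -0.0214  0.099 ]
post 244 [518.3   4.9] [15.1 16.4] 73.8 [0.519  0.0052 0.0396]
```

Call:
jog_arm:
  motion:
    - [[0.3,0,0.4,0,0,0,0],[0.3,0,0.6,0,0,0,0],[0.3,0,0.6,0,0,0,0.4]]
  grip_force: 30

```text
time_s: 2.95
tool_pos: [0.6066, -0.0264, 0.1345]
tool_rot: [179.8, 0.4, -16.5]
force: [-0.5, -0.7, 0.5]
grip_width: 0.0838
grasp_force: 0.0
```

Call:
jog_arm:
  motion:
    - [[0,0,0.3,0,0,0,0.5],[0,0,0.5,0,0,0,0.5],[0,0,0.5,0,0,0,0.5]]

```text
time_s: 3.25
tool_pos: [0.6074, -0.0245, 0.0871]
tool_rot: [179.9, 0.2, -16.4]
force: [-0.0, -0.1, -0.0]
grip_width: 0.0627
grasp_force: 0.0
```

Call:
jog_arm:
  motion:
    - [[0,0,0,0,0,0,1],[0,0,0,0,0,0,1],[0,0,0,0,0,0,1],[0,0,0,0,0,0,1],[0,0,0,0,0,0,1]]

```text
time_s: 3.75
tool_pos: [0.61, -0.0222, 0.0892]
tool_rot: [180.0, -0.1, -16.3]
force: [-0.2, -0.6, 0.2]
grip_width: 0.0228
grasp_force: 0.0
```

```bash
python3 w.py w3
```

```text
3.75 [ 0.60995093 -0.02220888  0.08922222] [ 1.79996699e+02 -5.22658681e-02 -1.62753957e+01] [  26.   21.  -32.   96.   12.   67. -115.]
```

Call:
jog_arm:
  motion:
    - [[0,0,0,0,0,0,1],[0,0,0,0,0,0,1],[0,0,0,0,0,0,1]]

```text
time_s: 4.1
tool_pos: [0.6096, -0.0221, 0.0886]
tool_rot: [180.0, 0.0, -16.3]
force: [0.7, 0.4, 0.3]
grip_width: 0.0016
grasp_force: 0.0
```

Call:
jog_arm:
  motion:
    - [[0,0,-0.1,0,0,0,1],[0,0,-0.3,0,0,0,1],[0,0,-0.6,0,0,0,1],[0,0,-1,0,0,0,1],[0,0,-1,0,0,0,1]]

```text
time_s: 4.6
tool_pos: [0.6134, -0.0216, 0.1957]
tool_rot: [-179.9, -0.6, -16.3]
force: [0.4, 0.6, 1.0]
grip_width: 0.0006
grasp_force: 0.0
```

```bash
cat > go.py <<'E'
# usage: go.py x y z yaw -> tool-frame delta in jog units from measured pose
import sys
from h import *
o=env.get_obs(); t=np.array([float(a) for a in sys.argv[1:5]])
Rm=R.from_euler("xyz",[180,0,o["tool_rot"][2]],degrees=True)
dl=Rm.inv().apply(t[:3]-o["tool_pos"])*10
print("t",o["time_s"],"pos",o["tool_pos"].round(4),o["tool_rot"].round(2),"w",o["grip_width"],"F",o["grasp_force"])
print("shift",dl.round(3),"turn z",round(-((t[3]-o["tool_rot"][2]+180)%360-180)/180,4))
E
python3 go.py 0.400 -0.286 0.19 -5.5
```

```text
t 4.6 pos [ 0.6134 -0.0216  0.1957] [-179.87   -0.62  -16.27] w 0.000572624498645015 F 0.0
shift [-1.308  3.136  0.057] turn z -0.0598
```

```bash
python3 - <<'E'
from h import *
z=np.load("pics/w3.npz"); a=z["p"]
p,d,K,T=grab("side"); np.savez("pics/s2.npz",p=p,d=d,K=K,T=T)
b=cv2.resize(p[180:310,270:410],None,fx=3,fy=3); a=cv2.resize(a,(520,390))
cv2.imwrite("pics/miss.png",np.hstack([a[:, 120:420],b[:, :]])[:, :, ::-1])
E
python3 w.py w4
```

```text
4.65 [ 0.61193691 -0.02180728  0.19279942] [-179.92575433   -0.39522775  -16.26990118] [  27.   16.  -33.   89.    9.   77. -113.]
```

View pics/miss.png

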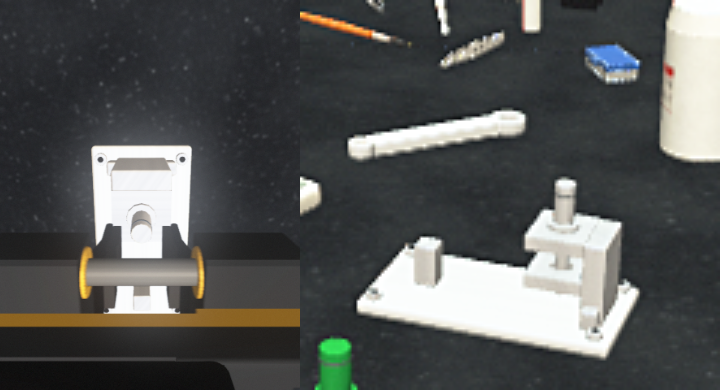

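The wrist view at the missed grip has the pin at (140,225) in the crop, ahead of the fingers. In the side view the pin still stands upright in the clevis, so the fingers closed short along tool x. I'll measure where the fingertips really are.

```bash
python3 - <<'E'
from h import *
for n in("w3","w4"):
    z=np.load(f"pics/{n}.npz"); d,K=z["d"],z["K"]; M=np.array(env.camera_info("wrist")["mount"])
    C=cloud(d,K,M).reshape(-1,3)
    for z0 in (-.06,-.04,-.02,-.01,0,.01,.02):
        S=C[(abs(C[:,2]-z0)<.005)&(abs(C[:,1])<.035)&(d.reshape(-1)>0)]
        if len(S): print(n,z0,len(S),"x",S[:,0].min().round(4),S[:,0].max().round(4),"y",S[:,1].min().round(4),S[:,1].max().round(4))
z=np.load("pics/s2.npz"); C=cloud(z["d"],z["K"],z["T"]).reshape(-1,3)
S=C[(abs(C[:,2]-.1855)<.006)&(abs(C[:,0]-.61)<.06)&(abs(C[:,1])<.1)]
print("side finger",len(S),S.min(0),S.max(0),S.mean(0))
S=C[(abs(C[:,2]-.09)<.008)&(abs(C[:,0]-.61)<.02)&(abs(C[:,1]+.02)<.03)]
print("side pin",len(S),S.min(0),S.max(0),S.mean(0))
E
```

```text
w3 -0.06 668 x -0.0089 0.0123 y -0.0234 0.0228
w3 -0.04 492 x -0.0039 0.0123 y -0.021 0.0204
w3 -0.02 42 x 0.0096 0.0119 y -0.0204 0.0192
w3 -0.01 578 x -0.0077 0.0064 y -0.0075 0.0062
w3 0 162 x -0.0009 0.0065 y -0.0076 0.0063
w3 0.01 139 x -0.0009 0.0062 y -0.0076 0.0063
w3 0.02 5231 x -0.0215 0.0343 y -0.0228 0.0214
w4 -0.06 287 x 0.0094 0.0124 y -0.0067 0.0057
w4 -0.04 368 x -0.0038 0.0123 y -0.0094 0.0087
w4 -0.02 43 x 0.0096 0.012 y -0.0086 0.0084Traceback (most recent call last):
  File "<stdin>", line 10, in <module>
    return umr_minimum(a, axis, None, out, keepdims, initial, where)
ValueError: zero-size array to reduction operation minimum which has no identity
```

```bash
python3 - <<'E'
from h import *
z=np.load("pics/w4.npz"); d,K=z["d"],z["K"]; M=np.array(env.camera_info("wrist")["mount"])
C=cloud(d,K,M).reshape(-1,3); S=C[(abs(C[:,1])<.04)&(d.reshape(-1)>0)&(C[:,2]<.05)]
print(np.histogram(S[:,2],bins=np.arange(-.05,.051,.005)))
z=np.load("pics/s2.npz"); C=cloud(z["d"],z["K"],z["T"]).reshape(-1,3)
for z0 in np.arange(.16,.27,.01):
    S=C[(abs(C[:,2]-z0)<.005)&(abs(C[:,0]-.61)<.06)&(abs(C[:,1]+.02)<.06)]
    if len(S): print(z0.round(2),len(S),S.min(0).round(3),S.max(0).round(3))
for n in("w1","w2"):
    z=np.load(f"pics/{n}.npz"); C=cloud(z["d"],z["K"],M).reshape(-1,3); S=C[(abs(C[:,1])>.04)&(abs(C[:,1])<.065)&(C[:,2]<.03)&(C[:,2]>-.1)&(abs(C[:,0])<.03)]
    print(n,len(S),S[:,2].max())
E
```

```text
(array([214, 178, 190, 221, 170,  43,   0,   0,   0,   0,   0,   0,   0,
         0,   0,   0,   0,   0,   0,   0]), array([-5.00000000e-02, -4.50000000e-02, -4.00000000e-02, -3.50000000e-02,
       -3.00000000e-02, -2.50000000e-02, -2.00000000e-02, -1.50000000e-02,
       -1.00000000e-02, -5.00000000e-03, -2.77555756e-17,  5.00000000e-03,
        1.00000000e-02,  1.50000000e-02,  2.00000000e-02,  2.50000000e-02,
        3.00000000e-02,  3.50000000e-02,  4.00000000e-02,  4.50000000e-02,
        5.00000000e-02]))
0.22 36 [ 0.603 -0.035  0.219] [ 0.628 -0.017  0.225]
0.23 74 [ 0.603 -0.035  0.225] [ 0.627 -0.019  0.235]
0.24 73 [ 0.602 -0.036  0.235] [ 0.627 -0.02   0.245]
0.25 74 [ 0.602 -0.037  0.245] [ 0.628 -0.014  0.255]
0.26 76 [ 0.602 -0.042  0.255] [ 0.628 -0.017  0.265]
0.27 43 [ 0.601 -0.041  0.265] [ 0.627 -0.019  0.271]
w1 8033 -0.022551780090080548
w2 8045 -0.022098464124830852
```

The fingertips measure 22 mm behind the reported TCP rather than 14 mm ahead of it, and the wrist and side cameras agree. I'll use tip z = TCP z + 0.022 and regrasp 36 mm lower.

Call:
jog_arm:
  motion:
    - [[0,0,0,0,0,0,0.4],[0,0,0,0,0,0,0.4],[0,0,0,0,0,0,0.4],[0,0,0.3,0,0,0,0.4],[0,0,0.6,0,0,0,0.4]]

```text
time_s: 5.2
tool_pos: [0.6102, -0.0222, 0.1282]
tool_rot: [-180.0, -0.1, -16.3]
force: [-0.7, -0.5, -0.3]
grip_width: 0.0328
grasp_force: 0.0
```

Call:
jog_arm:
  motion:
    - [[0,0,0.25,0,0,0,0.4],[0,0,0.5,0,0,0,0.4],[0,0,0.75,0,0,0,0.4],[0,0,0.75,0,0,0,0.4],[0,0,0.75,0,0,0,0.4]]

```text
time_s: 5.7
tool_pos: [0.6093, -0.022, 0.0534]
tool_rot: [180.0, 0.1, -16.3]
force: [0.3, -0.2, 0.9]
grip_width: 0.0521
grasp_force: 0.0
```

Call:
jog_arm:
  motion:
    - [[0,0,0,0,0,0,1],[0,0,0,0,0,0,1],[0,0,0,0,0,0,1],[0,0,0,0,0,0,1],[0,0,0,0,0,0,1]]

```text
time_s: 6.2
tool_pos: [0.6098, -0.0222, 0.054]
tool_rot: [180.0, -0.0, -16.3]
force: [-0.6, -0.2, 0.1]
grip_width: 0.0201
grasp_force: 0.0
```

Call:
jog_arm:
  motion:
    - [[0,0,0,0,0,0,1],[0,0,0,0,0,0,1],[0,0,0,0,0,0,1]]

```text
time_s: 6.5
tool_pos: [0.6097, -0.0222, 0.0537]
tool_rot: [180.0, -0.0, -16.3]
force: [-1.0, -0.5, 1.4]
grip_width: 0.0131
grasp_force: 30.0
```

Call:
jog_arm:
  motion:
    - [[0,0,-0.1,0,0,0,1],[0,0,-0.3,0,0,0,1],[0,0,-0.6,0,0,0,1],[0,0,-1,0,0,0,1],[0,0,-1,0,0,0,1]]

```text
time_s: 7.0
tool_pos: [0.6136, -0.0217, 0.1604]
tool_rot: [-179.9, -0.6, -16.3]
force: [1.1, -0.5, -0.6]
grip_width: 0.0129
grasp_force: 30.0
```

Call:
jog_arm:
  motion:
    - [[-0.15,0.4,0,0,0,0,1],[-0.32,0.78,0,0,0,0,1],[-0.32,0.78,0,0,0,0,1]]

```text
time_s: 7.3
tool_pos: [0.5536, -0.0948, 0.1533]
tool_rot: [179.7, 0.1, -16.8]
force: [0.0, -0.4, -0.7]
grip_width: 0.013
grasp_force: 30.0
```

Call:
jog_arm:
  motion:
    - [[-0.15,0.4,0,0,0,0,1],[-0.32,0.78,0,0,0,0,1],[-0.32,0.78,0,0,0,0,1]]

```text
time_s: 7.6
tool_pos: [0.5008, -0.16, 0.1533]
tool_rot: [179.8, 0.1, -16.8]
force: [-0.4, -0.7, 0.2]
grip_width: 0.0131
grasp_force: 30.0
```

Call:
jog_arm:
  motion:
    - [[-0.15,0.4,0,0,0,0,1],[-0.32,0.78,0,0,0,0,1],[-0.32,0.78,0,0,0,0,1]]

```text
time_s: 7.9
tool_pos: [0.4481, -0.2252, 0.1535]
tool_rot: [179.8, 0.1, -16.8]
force: [-0.0, -0.4, -0.5]
grip_width: 0.0131
grasp_force: 30.0
```

Call:
jog_arm:
  motion:
    - [[-0.15,0.4,0,0,0,-0.03,1],[-0.32,0.78,0,0,0,-0.06,1],[-0.32,0.78,0,0,0,-0.06,1],[-0.32,0.78,0,0,0,-0.06,1],[-0.32,0.78,0,0,0,-0.06,1]]

```text
time_s: 8.4
tool_pos: [0.4005, -0.2844, 0.1537]
tool_rot: [-180.0, -0.0, -5.4]
force: [0.9, 0.7, -0.5]
grip_width: 0.0131
grasp_force: 30.0
```

```bash
python3 go.py 0.4002 -0.286 0.154 -5.5; python3 w.py w5; python3 - <<'E'
from h import *
p,d,K,T=grab("side"); np.savez("pics/s3.npz",p=p,d=d,K=K,T=T)
b=cv2.resize(p[180:390,170:350],None,fx=2.5,fy=2.5); a=cv2.resize(np.load("pics/w5.npz")["p"][120:340,230:410],None,fx=1.9,fy=525/220)
cv2.imwrite("pics/x.png",np.hstack([a,b])[:,:,::-1])
E
```

```text
t 8.4 pos [ 0.4005 -0.2844  0.1537] [-1.7997e+02 -3.0000e-02 -5.4000e+00] w 0.013100099564391123 F 29.99761421699077
shift [-0.002  0.016 -0.003] turn z 0.0006
8.4 [ 0.4005041  -0.28442924  0.15372611] [-1.79970354e+02 -2.94709891e-02 -5.39590303e+00] [ 52.   2. -20. 108.   1.  71. -63.]
```

View pics/x.png

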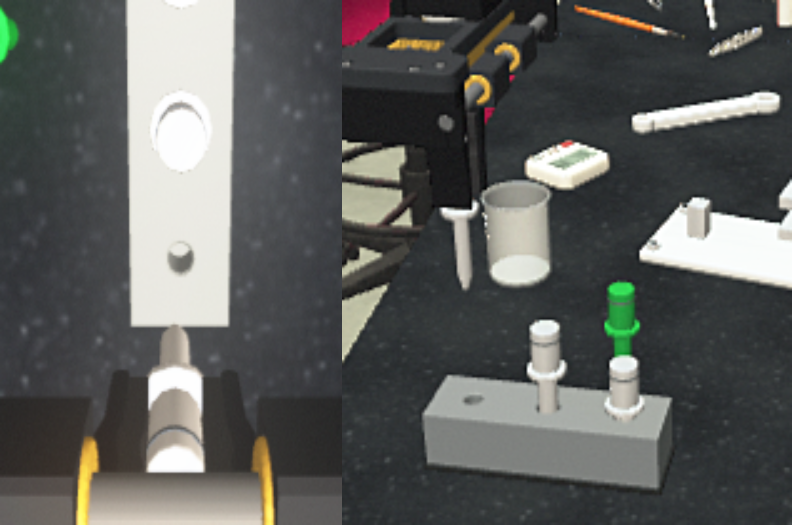

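The crop shows the nose at (175,327), and the hole at (181,257) slightly right of it. The side view shows the pin held upright. I'll measure both.

```bash
python3 - <<'E'
from h import *
M=np.array(env.camera_info("wrist")["mount"])
z=np.load("pics/w5.npz"); p,d,K=z["p"],z["d"],z["K"]; C=cloud(d,K,M)
zt=.1537
# stand top face in tool coords
S=C[:,290:360].reshape(-1,3); S=S[abs(zt-S[:,2]-.04)<.003]; r=cv2.minAreaRect((S[:,:2]*1000).astype(np.float32)); print("stand",np.round(r[0],2),np.round(r[1],1),r[2])
c=C[200:330,300:350]
for zz in np.arange(.02,.04,.003):
    k=c[(abs(c[...,2]-zz)<.0015)&(abs(c[...,0])<.02)]
    if len(k): print(zz.round(3),len(k),"y",k[:,1].min().round(4),k[:,1].max().round(4),"xmax",k[:,0].max().round(4))
# hole: pixels where depth goes under the top by >2mm, or dark
m=np.zeros(d.shape,bool); b=(slice(212,240),slice(310,342)); cc=C[b]; g=cv2.cvtColor(p,cv2.COLOR_RGB2GRAY)[b]
m=(zt-cc[...,2]<.036)|(g<150); n,l,st,ce=cv2.connectedComponentsWithStats(m.astype(np.uint8)); 
for i in range(1,n):
    if st[i,4]>20: print(st[i],ce[i],ray(ce[i][0]+310,ce[i][1]+212,zt-.04,K,M), ray(st[i,0]+310,ce[i][1]+212,zt-.04,K,M)[1],ray(st[i,0]+st[i,2]+310,ce[i][1]+212,zt-.04,K,M)[1])
E
```

```text
stand [47.31  1.71] [146.3  44.1] 0.12531530857086182
0.02 25 y -0.0048 0.0036 xmax 0.0045
0.023 25 y -0.0049 0.0036 xmax 0.004
0.026 17 y -0.0049 0.003 xmax 0.0041
0.029 2 y -0.0006 -0.0 xmax 0.0032
0.032 2 y -0.0013 0.0006 xmax 0.0026
[  8  10  14  12 131] [14.48091603 15.54198473] [-0.00023936  0.00204785  0.1137    ] -0.003404316402755819 0.008373196511821255
```

Call:
jog_arm:
  motion:
    - [[-0.05,0.24,0.1,0,0,0,1],[-0.05,0.24,0.5,0,0,0,1],[-0.05,0.24,0.7,0,0,0,1],[-0.05,0.24,0.7,0,0,0,1],[-0.05,0.24,0.7,0,0,0,1]]

```text
time_s: 9.0
tool_pos: [0.3929, -0.3085, 0.0841]
tool_rot: [-180.0, -0.0, -5.4]
force: [1.2, -0.0, -0.1]
grip_width: 0.0131
grasp_force: 30.0
```

Call:
jog_arm:
  motion:
    - [[0,0,0.05,0,0,0,1],[0,0,0.1,0,0,0,1],[0,0,0.15,0,0,0,1],[0,0,0.15,0,0,0,1]]

```text
time_s: 9.4
tool_pos: [0.3922, -0.3104, 0.0687]
tool_rot: [179.9, -0.1, -5.5]
force: [0.0, -3.6, 0.1]
grip_width: 0.0128
grasp_force: 30.1
```

I scaled the lateral shift ten times too large, so the nose is beside the block with a light 3.6 N touch. I'll raise it and correct.

Call:
jog_arm:
  motion:
    - [[0,0,-0.2,0,0,0,1],[0,0,-0.4,0,0,0,1],[0.045,-0.216,-0.4,0,0,0,1],[0.045,-0.216,-0.4,0,0,0,1],[0.045,-0.216,-0.4,0,0,0,1]]

```text
time_s: 9.9
tool_pos: [0.3984, -0.2877, 0.1085]
tool_rot: [-180.0, 0.0, -5.4]
force: [-0.2, 0.2, -0.1]
grip_width: 0.0131
grasp_force: 30.0
```

```bash
cat > nose.py <<'E'
from h import *
M=np.array(env.camera_info("wrist")["mount"]); o=env.get_obs(); zt=o["tool_pos"][2]; print(o["tool_pos"],o["tool_rot"])
p,d,K,_=grab("wrist"); np.savez("pics/nose.npz",p=p,d=d,K=K,o=zt); C=cloud(d,K,M)
S=C[:,280:370].reshape(-1,3); S=S[abs(zt-S[:,2]-.04)<.003]; r=cv2.minAreaRect((S[:,:2]*1000).astype(np.float32)); print("stand",np.round(r[0],2),np.round(r[1],1),r[2])
c=C[200:350,290:360]
for zz in np.arange(-.01,.04,.005):
    k=c[(abs(c[...,2]-zz)<.0015)&(abs(c[...,0])<.02)]
    if len(k): print(zz.round(3),len(k),"y",k[:,1].min().round(4),k[:,1].max().round(4),"mid",((k[:,1].min()+k[:,1].max())/2).round(4),"xmax",k[:,0].max().round(4))
E
python3 nose.py
```

```text
[ 0.39840037 -0.28771067  0.10850286] [-1.79997443e+02  3.52707651e-02 -5.41212860e+00]
stand [48.95 -1.79] [146.   44.2] 0.08733207732439041
0.005 24 y -0.0039 0.0033 mid -0.0003 xmax 0.0041
0.01 26 y -0.0046 0.004 mid -0.0003 xmax 0.004
0.015 25 y -0.0047 0.0041 mid -0.0003 xmax 0.004
0.02 23 y -0.0048 0.0036 mid -0.0006 xmax 0.004
0.025 24 y -0.0049 0.0036 mid -0.0006 xmax 0.0042
0.03 2 y -0.0013 -0.0 mid -0.0006 xmax 0.0026
```

Call:
jog_arm:
  motion:
    - [[0.011,-0.013,0,0,0,0,1],[0.011,-0.013,0.15,0,0,0,1],[0.011,-0.013,0.26,0,0,0,1],[0.011,-0.013,0.26,0,0,0,1],[0.011,-0.013,0.26,0,0,0,1]]

```text
time_s: 10.45
tool_pos: [0.3995, -0.2869, 0.0823]
tool_rot: [-180.0, 0.0, -5.5]
force: [0.2, 0.2, -0.6]
grip_width: 0.0129
grasp_force: 30.0
```

```bash
python3 nose.py
```

```text
[ 0.39946177 -0.28694391  0.08231065] [-1.79965741e+02  4.81392693e-02 -5.50152049e+00]
stand [52.11 -0.93] [ 44.2 138.8] 89.98668670654297
0.005 27 y -0.0034 0.0033 mid -0.0 xmax 0.0042
0.01 25 y -0.0046 0.0034 mid -0.0006 xmax 0.0038
0.015 29 y -0.0047 0.0041 mid -0.0003 xmax 0.004
0.02 26 y -0.0048 0.0036 mid -0.0006 xmax 0.0041
0.025 20 y -0.0049 0.0036 mid -0.0006 xmax 0.0041
0.03 3 y -0.0013 -0.0 mid -0.0006 xmax 0.0029
```

Call:
jog_arm:
  motion:
    - [[0.005,-0.004,0.05,0,0,0,1],[0.005,-0.004,0.1,0,0,0,1],[0.005,-0.004,0.15,0,0,0,1],[0.005,-0.004,0.15,0,0,0,1]]

```text
time_s: 10.9
tool_pos: [0.3997, -0.2861, 0.0667]
tool_rot: [-180.0, 0.1, -5.5]
force: [0.7, -0.0, -0.9]
grip_width: 0.0133
grasp_force: 30.0
```

Call:
jog_arm:
  motion:
    - [[0,0,0.05,0,0,0,1],[0,0,0.1,0,0,0,1],[0,0,0.1,0,0,0,1]]

```text
time_s: 11.2
tool_pos: [0.3998, -0.2862, 0.0568]
tool_rot: [-180.0, 0.1, -5.5]
force: [-0.8, 0.1, -0.4]
grip_width: 0.013
grasp_force: 30.0
```

Call:
jog_arm:
  motion:
    - [[0,0,0.03,0,0,0,1],[0,0,0.05,0,0,0,1],[0,0,0.05,0,0,0,1]]

```text
time_s: 11.5
tool_pos: [0.4002, -0.2864, 0.0524]
tool_rot: [-180.0, 0.0, -5.5]
force: [0.6, 0.2, -0.3]
grip_width: 0.0129
grasp_force: 30.0
```

Call:
jog_arm:
  motion:
    - [[0,0,0,0,0,0,0.4],[0,0,0,0,0,0,0.4],[0,0,0,0,0,0,0.4],[0,0,0,0,0,0,0.4],[0,0,0,0,0,0,0.4]]

```text
time_s: 12.0
tool_pos: [0.4004, -0.2866, 0.0528]
tool_rot: [180.0, -0.0, -5.5]
force: [-0.8, 0.0, 0.0]
grip_width: 0.045
grasp_force: 0.0
```

Call:
jog_arm:
  motion:
    - [[0,0,-0.2,0,0,0,0.4],[0,0,-0.6,0,0,0,0.4],[0,0,-1,0,0,0,0],[0,0,-1,0,0,0,0],[0,0,-1,0,0,0,0]]

```text
time_s: 12.5
tool_pos: [0.4009, -0.2871, 0.1536]
tool_rot: [179.9, -0.1, -5.5]
force: [0.6, -0.1, -0.8]
grip_width: 0.0687
grasp_force: 0.0
```

```bash
python3 w.py w6; python3 go.py 0.46 0.25 0.15 30; python3 - <<'E'
from h import *
z=np.load("pics/w6.npz"); C=cloud(z["d"],z["K"],z["T"]).reshape(-1,3)
for n,c,zz in(("thin",(.4,-.286),.097),("tall",(.448,-.2905),.097),("short",(.4955,-.295),.077)):
    S=C[(np.hypot(C[:,0]-c[0],C[:,1]-c[1])<.025)&(abs(C[:,2]-zz)<.008)]; print(n,len(S),S.mean(0) if len(S) else "")
E
```

```text
12.5 [ 0.40089123 -0.28706292  0.15364444] [ 1.79907056e+02 -1.06555501e-01 -5.48508749e+00] [ 53.   2. -20. 108.   1.  70. -63.]
t 12.55 pos [ 0.4    -0.2865  0.1523] [ 1.80e+02  2.00e-02 -5.48e+00] w 0.07256313166483017 F 0.0
shift [ 0.085 -5.397  0.023] turn z -0.1971
thin 346 [ 0.40330217 -0.2884737   0.09590639]
tall 594 [ 0.44812063 -0.29065014  0.09637207]
short 591 [ 0.49488877 -0.29517574  0.0764131 ]
```

Call:
jog_arm:
  motion:
    - [[0.24,-0.98,0,0,0,0,0],[0.24,-0.98,0,0,0,0,0],[0.24,-0.98,0,0,0,0,0]]

```text
time_s: 12.85
tool_pos: [0.4351, -0.1837, 0.1512]
tool_rot: [-179.8, 0.1, -4.9]
force: [-0.2, 0.2, -0.0]
grip_width: 0.0861
grasp_force: 0.0
```

Call:
jog_arm:
  motion:
    - [[0.24,-0.98,0,0,0,0,0],[0.24,-0.98,0,0,0,0,0],[0.24,-0.98,0,0,0,0,0]]

```text
time_s: 13.15
tool_pos: [0.4677, -0.0886, 0.1516]
tool_rot: [-179.8, 0.1, -4.9]
force: [-0.6, -0.6, 1.0]
grip_width: 0.0872
grasp_force: 0.0
```

Call:
jog_arm:
  motion:
    - [[0.24,-0.98,0,0,0,0,0],[0.24,-0.98,0,0,0,0,0],[0.24,-0.98,0,0,0,0,0]]

```text
time_s: 13.45
tool_pos: [0.5005, 0.0067, 0.1518]
tool_rot: [-179.8, 0.1, -4.9]
force: [0.0, -0.7, 0.1]
grip_width: 0.0869
grasp_force: 0.0
```

Call:
jog_arm:
  motion:
    - [[-0.18,-0.82,0,0,0,0,0],[-0.18,-0.82,0,0,0,0,0],[-0.18,-0.82,0,0,0,0,0]]

```text
time_s: 13.75
tool_pos: [0.4882, 0.0876, 0.1516]
tool_rot: [-179.9, 0.1, -5.0]
force: [-0.3, 0.1, 0.2]
grip_width: 0.0873
grasp_force: 0.0
```

Call:
jog_arm:
  motion:
    - [[-0.18,-0.82,0,0,0,0,0],[-0.18,-0.82,0,0,0,0,0],[-0.18,-0.82,0,0,0,0,0]]

```text
time_s: 14.05
tool_pos: [0.4781, 0.1702, 0.1519]
tool_rot: [-179.9, 0.1, -5.0]
force: [-0.5, -0.6, -0.1]
grip_width: 0.087
grasp_force: 0.0
```

Call:
jog_arm:
  motion:
    - [[-0.18,-0.82,0,0,0,-0.197,0],[-0.18,-0.82,0,0,0,-0.197,0],[-0.18,-0.82,0,0,0,-0.197,0],[-0.18,-0.82,0,0,0,-0.197,0],[-0.18,-0.82,0,0,0,-0.197,0]]

```text
time_s: 14.55
tool_pos: [0.4699, 0.2473, 0.1514]
tool_rot: [180.0, 0.1, 30.0]
force: [0.3, -0.7, -0.5]
grip_width: 0.087
grasp_force: 0.0
```

Call:
jog_arm:
  motion:
    - [[0,0,0,0,0,0,0],[0,0,0,0,0,0,0]]

```text
time_s: 14.75
tool_pos: [0.4701, 0.248, 0.1522]
tool_rot: [180.0, 0.0, 29.8]
force: [-0.6, 0.4, 0.1]
grip_width: 0.0871
grasp_force: 0.0
```

```bash
python3 w.py w7; cat > bar.py <<'E'
from h import *
z=np.load("pics/w7.npz"); p,d,K,T=z["p"],z["d"],z["K"],z["T"]; C=cloud(d,K,T)
m=(C[...,2]>.007)&(C[...,2]<.017)&(np.hypot(C[...,0]-.505,C[...,1]-.288)<.11)&(d>0)
S=C[m]; r=cv2.minAreaRect((S[:,:2]*1000).astype(np.float32)); print(len(S),r,S[:,2].mean())
q=S[:,:2]-S[:,:2].mean(0); w,V=np.linalg.eigh(q.T@q); e=V[:,1]*np.sign(V[0,1]); print("pca yaw",np.degrees(np.arctan2(e[1],e[0])))
t=(S[:,:2]-np.array(r[0])/1000)@e; n=(S[:,:2]-np.array(r[0])/1000)@[-e[1],e[0]]
print("ext",t.min(),t.max()); 
for a,b in((-.1,-.06),(-.04,.04),(.06,.1)):
    k=(t>a)&(t<b); print(a,n[k].min().round(4),n[k].max().round(4))
E
python3 bar.py
```

```text
14.75 [0.47010024 0.24801509 0.15216953] [1.79982752e+02 4.73872407e-02 2.97578371e+01] [ 18.  11. -54. 102.   9.  72. -98.]
4300 ((504.6263122558594, 290.5213317871094), (166.0196990966797, 30.675777435302734), 27.653539657592773) 0.011722262829126293
pca yaw 29.530075062156428
ext -0.08307979168216867 0.08301760156810797
-0.1 -0.013 0.0084
-0.04 -0.0116 0.0082
0.06 -0.0174 0.0132
```

View pics/w7.png

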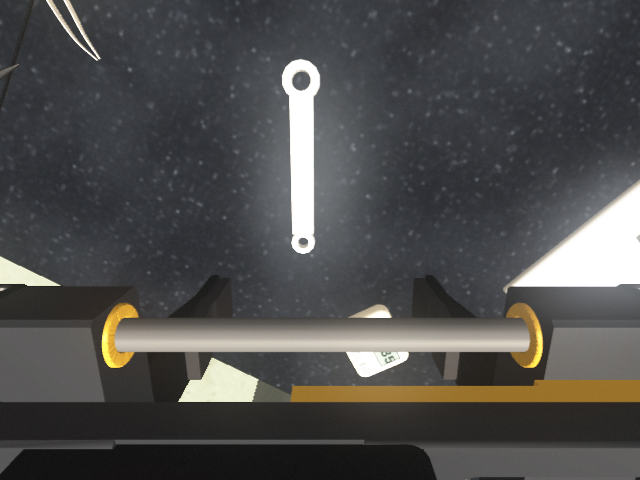

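The wrist view shows the bar with its large eye at (301,80) and small eye at (303,243). Bar origin is about (0.503,0.288), yaw 29.5°.

Call:
jog_arm:
  motion:
    - [[0.485,-0.18,0.4,0,0,0,0],[0.485,-0.18,0.9,0,0,0,0],[0.485,-0.18,0.95,0,0,0,0],[0.485,-0.18,0.95,0,0,0,0.4]]
  grip_force: 40

```text
time_s: 15.2
tool_pos: [0.5007, 0.2878, 0.055]
tool_rot: [-179.9, 0.3, 30.0]
force: [-0.9, 0.2, 0.6]
grip_width: 0.0839
grasp_force: 0.0
```

Call:
jog_arm:
  motion:
    - [[0,0,0.3,0,0,0,0.4],[0,0,0.6,0,0,0,0.4],[0,0,0.7,0,0,0,0.4],[0,0,0.74,0,0,0,0.4],[0,0,0.74,0,0,0,0.4]]

```text
time_s: 15.7
tool_pos: [0.5038, 0.2893, -0.0149]
tool_rot: [180.0, -0.1, 30.0]
force: [0.2, -0.7, 0.2]
grip_width: 0.0537
grasp_force: 0.0
```

```bash
python3 go.py .5033 .2877 -.017 29.5; python3 - <<'E'
from h import *
M=np.array(env.camera_info("wrist")["mount"]); zt=env.get_obs()["tool_pos"][2]
p,d,K,_=grab("wrist"); cv2.imwrite("pics/w8.png",p[:,:,::-1]); C=cloud(d,K,M)
S=C[(abs(zt-C[...,2]-.012)<.004)&(C[...,0]>.012)&(abs(C[...,1])<.05)&(d>0)]
for a in np.arange(.015,.1,.01):
    k=S[abs(S[:,0]-a)<.003]
    if len(k): print(a.round(3),k[:,1].min().round(4),k[:,1].max().round(4))
print("xmax",S[:,0].max(),S[:,2].mean())
E
```

```text
t 15.7 pos [ 0.5038  0.2893 -0.0149] [ 1.7997e+02 -1.0000e-01  2.9950e+01] w 0.053700925278325526 F 0.0
shift [-0.012  0.012  0.021] turn z 0.0025
0.015 -0.0335 0.0354
0.025 -0.0079 0.0114
0.035 -0.0083 0.0117
0.045 -0.0081 0.0115
0.055 -0.0091 0.0129
0.065 -0.0133 0.0176
0.075 -0.0132 0.0173
0.085 -0.0059 0.0099
xmax 0.08444227657805219 -0.026545784591503054
```

Call:
jog_arm:
  motion:
    - [[-0.01,0.017,0.02,0,0,0,0.4],[-0.01,0.017,0.02,0,0,0,1],[-0.01,0.017,0.02,0,0,0,1],[-0.01,0.017,0.02,0,0,0,1],[-0.01,0.017,0.02,0,0,0,1]]

```text
time_s: 16.25
tool_pos: [0.5029, 0.2872, -0.0183]
tool_rot: [180.0, -0.0, 30.0]
force: [-0.2, -0.1, -1.0]
grip_width: 0.0284
grasp_force: 0.0
```

Call:
jog_arm:
  motion:
    - [[0,0,0,0,0,0,1],[0,0,0,0,0,0,1],[0,0,0,0,0,0,1],[0,0,0,0,0,0,1]]

```text
time_s: 16.65
tool_pos: [0.5028, 0.2871, -0.0184]
tool_rot: [180.0, 0.0, 30.0]
force: [-0.9, -0.5, 0.9]
grip_width: 0.0192
grasp_force: 40.0
```

Call:
jog_arm:
  motion:
    - [[0,0,-0.1,0,0,0,1],[0,0,-0.3,0,0,0,1],[0,0,-0.6,0,0,0,1],[0,0,-0.9,0,0,0,1],[0,0,-0.9,0,0,0,1]]

```text
time_s: 17.15
tool_pos: [0.5053, 0.2892, 0.0763]
tool_rot: [180.0, -0.4, 30.0]
force: [0.3, 0.6, -0.7]
grip_width: 0.0192
grasp_force: 40.0
```

```bash
python3 go.py 0.485 0.015 0.075 -16.2
```

```text
t 17.15 pos [0.5053 0.2892 0.0763] [179.96  -0.44  30.  ] w 0.01918052937643893 F 39.993669390678406
shift [-1.547  2.273  0.013] turn z 0.2566
```

Call:
jog_arm:
  motion:
    - [[-0.25,0.4,0,0,0,0,1],[-0.48,0.78,0,0,0,0,1],[-0.48,0.78,0,0,0,0,1]]

```text
time_s: 17.45
tool_pos: [0.5006, 0.1866, 0.0701]
tool_rot: [179.7, 0.3, 29.4]
force: [0.7, -0.8, -1.8]
grip_width: 0.0195
grasp_force: 40.0
```

Call:
jog_arm:
  motion:
    - [[-0.25,0.4,0,0,0,0,1],[-0.48,0.78,0,0,0,0,1],[-0.48,0.78,0,0,0,0,1]]

```text
time_s: 17.75
tool_pos: [0.4973, 0.0956, 0.0704]
tool_rot: [179.8, 0.3, 29.4]
force: [-0.1, -1.1, -0.5]
grip_width: 0.0195
grasp_force: 40.0
```

Call:
jog_arm:
  motion:
    - [[-0.1,0.16,0,0,0,0.04,1],[-0.2,0.32,0,0,0,0.08,1],[-0.3,0.48,0,0,0,0.12,1],[-0.4,0.65,0,0,0,0.16,1],[-0.48,0.78,0,0,0,0.2,1]]

```text
time_s: 18.25
tool_pos: [0.4945, 0.0115, 0.0712]
tool_rot: [180.0, 0.1, -6.4]
force: [0.2, 0.7, -0.1]
grip_width: 0.0193
grasp_force: 40.0
```

Call:
jog_arm:
  motion:
    - [[0,0,0,0,0,0.03,1],[0,0,0,0,0,0.057,1],[0,0,0,0,0,0.057,1],[0,0,0,0,0,0.057,1]]

```text
time_s: 18.65
tool_pos: [0.4947, 0.013, 0.0713]
tool_rot: [180.0, 0.0, -16.1]
force: [-0.5, 0.2, -1.0]
grip_width: 0.0194
grasp_force: 40.0
```

```bash
python3 go.py 0.4942 0.0123 0.0246 -16.2; python3 w.py w9; python3 - <<'E'
from h import *
M=np.array(env.camera_info("wrist")["mount"]); zt=env.get_obs()["tool_pos"][2]
z=np.load("pics/w9.npz"); p,d,K=z["p"],z["d"],z["K"]; C=cloud(d,K,M); H=zt-C[...,2]
S=C[(abs(H-zt-.030)<.005)&(C[...,0]>.012)&(abs(C[...,1])<.05)&(d>0)]
print("bar top z tool",np.polyfit(S[:,0],S[:,2],1))
for a in np.arange(.02,.095,.01):
    k=S[abs(S[:,0]-a)<.003]
    if len(k): print(a.round(3),k[:,1].min().round(4),k[:,1].max().round(4),((k[:,1].min()+k[:,1].max())/2).round(4),k[:,2].mean().round(4))
print("xmax",S[:,0].max())
for n,z0,z1 in(("ear",.06,.075),("plate",.006,.014)):
    S=C[(H>z0)&(H<z1)&(abs(C[...,1])<.06)&(C[...,0]>.09)&(d>0)]; r=cv2.minAreaRect((S[:,:2]*1000).astype(np.float32)); print(n,len(S),r)
E
```

```text
t 18.65 pos [0.4947 0.013  0.0713] [ 1.7999e+02  4.0000e-02 -1.6130e+01] w 0.01938325293194175 F 39.99380171298981
shift [-0.003  0.008  0.467] turn z 0.0004
18.65 [0.49472342 0.0129513  0.0713402 ] [ 1.79991943e+02  3.56908895e-02 -1.61251349e+01] [  36.    9.  -43.  112.    7.   61. -116.]
bar top z tool [ 0.00526945 -0.03033456]
0.02 -0.0101 0.0094 -0.0003 -0.0302
0.03 -0.0099 0.0097 -0.0001 -0.0302
0.04 -0.0102 0.0095 -0.0003 -0.0302
0.05 -0.0101 0.0099 -0.0001 -0.0301
0.06 -0.0132 0.0134 0.0001 -0.03
0.07 -0.0157 0.0154 -0.0001 -0.0299
0.08 -0.0141 0.0139 -0.0001 -0.03
xmax 0.08618003260636667
ear 7245 ((116.85188293457031, 1.1282463073730469), (44.1933708190918, 35.08882522583008), 89.99465942382812)
plate 7497 ((121.29740142822266, 0.9702491760253906), (90.22248840332031, 62.417545318603516), 89.95379638671875)
```

Call:
jog_arm:
  motion:
    - [[0,0.012,0.2,0,0,0,1],[0,0.012,0.47,0,0,0,1],[0,0.012,0.47,0,0,0,1],[0,0.012,0.47,0,0,0,1],[0,0.012,0.47,0,0,0,1]]

```text
time_s: 19.2
tool_pos: [0.4952, 0.0115, 0.0256]
tool_rot: [-180.0, -0.0, -16.2]
force: [-0.2, -0.5, -0.9]
grip_width: 0.0189
grasp_force: 40.0
```

```bash
python3 go.py 0.541 -.0005 0.0246 -16.2; python3 w.py w10;python3 - <<'E'
from h import *
M=np.array(env.camera_info("wrist")["mount"]); zt=env.get_obs()["tool_pos"][2]
z=np.load("pics/w10.npz"); p,d,K=z["p"],z["d"],z["K"]; C=cloud(d,K,M); H=zt-C[...,2]
S=C[(H>.063)&(H<.073)&(abs(C[...,1])<.06)&(C[...,0]>.08)&(d>0)]; r=cv2.minAreaRect((S[:,:2]*1000).astype(np.float32)); print("ear",len(S),r,S[:,2].mean(),"z",H[(H>.063)&(H<.073)].mean())
S=C[(abs(H-.055)<.006)&(C[...,0]>.02)&(abs(C[...,1])<.018)&(C[...,0]<.088)&(d>0)]; print("bar top",len(S),zt-S[:,2].mean(),S[:,0].max(),np.polyfit(S[:,0],S[:,2],1))
p,d,K,T=grab("side"); np.savez("pics/s4.npz",p=p,d=d,K=K,T=T); cv2.imwrite("pics/s4.png",cv2.resize(p[190:310,260:400],None,fx=4,fy=4)[:,:,::-1])
E
```

```text
t 19.2 pos [0.4952 0.0115 0.0256] [-1.7999e+02 -5.0000e-02 -1.6240e+01] w 0.01889108113744542 F 39.99525010585785
shift [ 0.473 -0.013  0.01 ] turn z -0.0002
19.2 [0.49521749 0.01148595 0.02557004] [-1.79994458e+02 -4.96785958e-02 -1.62411851e+01] [  35.   13.  -42.  115.   11.   56. -119.]
ear 7732 ((109.8978271484375, -0.2778339385986328), (44.31327438354492, 22.93696403503418), 89.94407653808594) -0.04208795406972063 z 0.06776221651778404
bar top 7221 0.05597526522058863 0.08655120261610302 [ 0.00299702 -0.03049011]
```

View pics/s4.png

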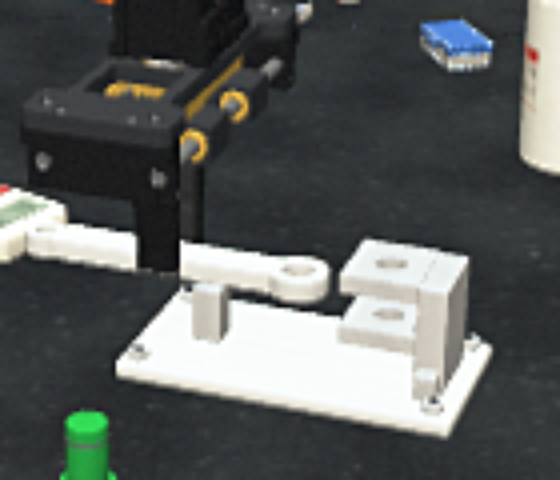

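The side view shows the eye level with the slot mouth, at (300,275). I'll slide it in 48 mm.

Call:
jog_arm:
  motion:
    - [[0.05,-0.002,0.01,0,0,0,1],[0.1,-0.002,0.01,0,0,0,1],[0.15,-0.002,0.01,0,0,0,1],[0.2,-0.002,0.01,0,0,0,1],[0.25,-0.002,0.01,0,0,0,1]]

```text
time_s: 19.8
tool_pos: [0.5193, 0.0043, 0.0236]
tool_rot: [-180.0, 0.0, -16.3]
force: [0.4, -0.8, -0.3]
grip_width: 0.0194
grasp_force: 40.0
```

Call:
jog_arm:
  motion:
    - [[0.06,0,0,0,0,0,1],[0.12,0,0,0,0,0,1],[0.18,0,0,0,0,0,1],[0.23,0,0,0,0,0,1],[0.23,0,0,0,0,0,1]]

```text
time_s: 20.3
tool_pos: [0.5416, -0.0022, 0.0236]
tool_rot: [-180.0, -0.0, -16.3]
force: [0.5, 0.9, -0.9]
grip_width: 0.0189
grasp_force: 40.0
```

```bash
python3 go.py 0.541 -.0005 0.0246 -16.2; cat > eye.py <<'E'
from h import *
M=np.array(env.camera_info("wrist")["mount"]); zt=env.get_obs()["tool_pos"][2]
p,d,K,_=grab("wrist"); C=cloud(d,K,M); H=zt-C[...,2]
S=C[(H>.064)&(H<.072)&(abs(C[...,1])<.06)&(C[...,0]>.03)&(d>0)]; r=cv2.minAreaRect((S[:,:2]*1000).astype(np.float32)); print("ear",len(S),r)
S=C[(abs(H-.053)<.006)&(C[...,0]>.012)&(abs(C[...,1])<.02)&(C[...,0]<.05)&(d>0)]; print("bar top",len(S),zt-S[:,2].mean(),S[:,1].min(),S[:,1].max(),np.polyfit(S[:,0],S[:,2],1) if len(S) else 0)
c=(C[...,0]>.05)&(C[...,0]<.085)&(abs(C[...,1])<.012)&(d>0)
for nm,k in(("bore floor",c&(H<.062)),("deep",c&(H<.045))):
    P=C[k]; v,u=np.nonzero(k)
    if len(u): 
        a=ray(u.min(),v.mean(),zt-.068,K,M); b=ray(u.max(),v.mean(),zt-.068,K,M); e=ray(u.mean(),v.min(),zt-.068,K,M); f=ray(u.mean(),v.max(),zt-.068,K,M)
        print(nm,len(u),"top-plane y",a[1],b[1],"x",f[0],e[0],"H range",H[k].min(),H[k].max(), "xy at own depth",P[:,0].min(),P[:,0].max())
x=int(K[0,2]); cv2.imwrite("pics/eye.png",cv2.resize(p[0:260,200:440],None,fx=2.2,fy=2.2)[:,:,::-1])
E
python3 eye.py
```

```text
t 20.3 pos [ 0.5416 -0.0022  0.0236] [-1.7998e+02 -2.0000e-02 -1.6310e+01] w 0.01892926319834216 F 39.99508738517761
shift [-0.011 -0.015 -0.01 ] turn z -0.0006
ear 17070 ((77.91263580322266, -0.6547069549560547), (55.20993423461914, 44.41789627075195), 0.07639197260141373)
bar top 3492 0.05400952690633322 -0.018615678902229912 0.016722815038147647 [-0.00371283 -0.03025243]
bore floor 1169 top-plane y -0.007585421746945519 0.006268247785795019 x 0.06365200507856925 0.07748064584382475 H range 0.007906702850661584 0.06194396590313564 xy at own depth 0.06169842101147187 0.07779918041364309
deep 1009 top-plane y -0.0068288431006456474 0.0062613446232860515 x 0.06477182095726365 0.07748057046672581 H range 0.007906702850661584 0.044933656316056725 xy at own depth 0.06169842101147187 0.07779918041364309
```

Call:
jog_arm:
  motion:
    - [[0,-0.005,0.01,0,0,0,1],[0,-0.005,0.02,0,0,0,1],[0,-0.005,0.02,0,0,0,1],[0,-0.005,0.02,0,0,0,1]]

```text
time_s: 20.75
tool_pos: [0.5409, -0.0015, 0.0216]
tool_rot: [180.0, -0.0, -16.3]
force: [-0.8, 0.5, -1.9]
grip_width: 0.0191
grasp_force: 40.0
```

Call:
jog_arm:
  motion:
    - [[0,0,0,0,0,0,0.5],[0,0,0,0,0,0,0.5],[0,0,0,0,0,0,0.5],[0,0,0,0,0,0,0.5],[0,0,0,0,0,0,0.5]]

```text
time_s: 21.25
tool_pos: [0.541, -0.0015, 0.0217]
tool_rot: [180.0, -0.0, -16.3]
force: [-0.8, 0.5, 0.4]
grip_width: 0.0421
grasp_force: 0.0
```

```bash
python3 go.py 0.541 -.0005 0.0246 -16.2; python3 eye.py
```

```text
t 21.25 pos [ 0.541  -0.0015  0.0217] [ 1.800e+02 -1.000e-02 -1.628e+01] w 0.042119439503139136 F 0.0
shift [-0.003 -0.01  -0.029] turn z -0.0004
ear 17600 ((78.59645080566406, -0.001674652099609375), (55.03233337402344, 44.207069396972656), 0.05522890016436577)
bar top 3516 0.0518076469123389 -0.010281901956782745 0.009733630103633694 [ 0.00018676 -0.03011064]
bore floor 1212 top-plane y -0.007104111353836354 0.006911657913195572 x 0.06418947947489766 0.07815697262580375 H range 0.007913357742606951 0.06191105754972289 xy at own depth 0.062328238145115865 0.07858546350544766
deep 1080 top-plane y -0.006735139259866169 0.006173943272236067 x 0.06455774867428364 0.07780870730020215 H range 0.007913357742606951 0.04462269196690593 xy at own depth 0.062328238145115865 0.07858546350544766
```

View pics/eye.png

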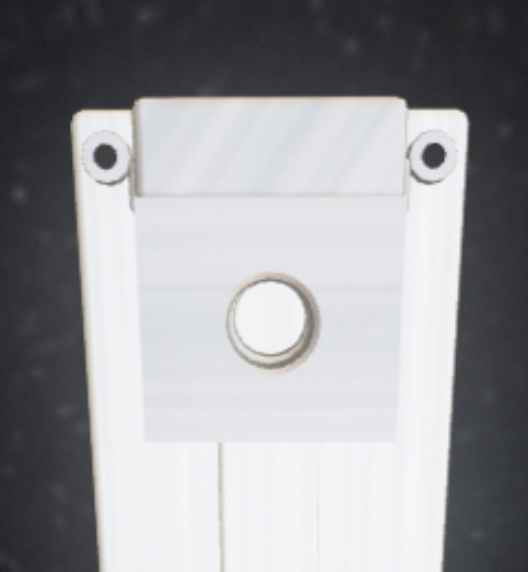

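The view shows the bore clear through the ear, with its centre at (272,320). The bar rests flat, released, with its top at 0.052. Next is the long pin.

Call:
jog_arm:
  motion:
    - [[0,0,-0.1,0,0,0,0.4],[0,0,-0.4,0,0,0,0.4],[0,0,-0.8,0,0,0,0.3],[0,0,-1,0,0,0,0.3],[0,0,-1,0,0,0,0.3]]

```text
time_s: 21.8
tool_pos: [0.5438, -0.0013, 0.1259]
tool_rot: [-180.0, -0.4, -16.3]
force: [1.0, -0.0, 0.3]
grip_width: 0.0599
grasp_force: 0.0
```

Call:
jog_arm:
  motion:
    - [[-0.02,0.4,-0.3,0,0,0,0.3],[-0.02,0.76,-0.3,0,0,0,0.3],[-0.02,0.76,-0.3,0,0,0,0.3]]

```text
time_s: 22.1
tool_pos: [0.5163, -0.0803, 0.1516]
tool_rot: [179.8, -0.0, -16.8]
force: [0.0, -0.3, -0.7]
grip_width: 0.0612
grasp_force: 0.0
```

Call:
jog_arm:
  motion:
    - [[-0.02,0.4,0,0,0,0,0.3],[-0.02,0.76,0,0,0,0,0.3],[-0.02,0.76,0,0,0,0,0.3]]

```text
time_s: 22.4
tool_pos: [0.4921, -0.1519, 0.1506]
tool_rot: [179.8, 0.1, -16.8]
force: [-1.0, 0.2, -0.7]
grip_width: 0.0614
grasp_force: 0.0
```

Call:
jog_arm:
  motion:
    - [[-0.02,0.4,0,0,0,0,0.3],[-0.02,0.76,0,0,0,0,0.3],[-0.02,0.76,0,0,0,0,0.3]]

```text
time_s: 22.7
tool_pos: [0.4689, -0.2236, 0.1507]
tool_rot: [179.9, 0.1, -16.7]
force: [1.4, -0.5, -0.1]
grip_width: 0.0613
grasp_force: 0.0
```

Call:
jog_arm:
  motion:
    - [[-0.02,0.4,0,0,0,-0.03,0.3],[-0.02,0.76,0,0,0,-0.06,0.3],[-0.02,0.76,0,0,0,-0.06,0.3],[-0.02,0.76,0,0,0,-0.06,0.3],[-0.02,0.76,0,0,0,-0.06,0.3]]

```text
time_s: 23.2
tool_pos: [0.4489, -0.2889, 0.1513]
tool_rot: [-179.9, 0.0, -5.4]
force: [0.8, 0.8, 0.5]
grip_width: 0.0612
grasp_force: 0.0
```

```bash
python3 go.py .4483 -.2905 .052 -5.5; python3 w.py w11; python3 - <<'E'
from h import *
z=np.load("pics/w11.npz"); M=np.array(env.camera_info("wrist")["mount"]); zt=env.get_obs()["tool_pos"][2]; d=z["d"];C=cloud(d,z["K"],M); H=zt-C[...,2]
for n,h,x0 in(("top97",.097,-.02),("top77",.077,.03)):
    S=C[(abs(H-h)<.004)&(abs(C[...,1])<.02)&(C[...,0]>x0)&(C[...,0]<x0+.04)&(d>0)]
    if len(S): print(n,len(S),S[:,:2].min(0),S[:,:2].max(0),S.mean(0))
E
```

```text
t 23.2 pos [ 0.4489 -0.2889  0.1513] [-1.7992e+02  2.0000e-02 -5.3700e+00] w 0.06115365529626848 F 0.0
shift [-0.004  0.017  0.993] turn z 0.0007
23.2 [ 0.44888092 -0.28886003  0.15128839] [-1.79923728e+02  1.51300467e-02 -5.36655765e+00] [ 58.   8. -30. 102.   4.  71. -69.]
top97 512 [-0.0095125  -0.00695083] [0.00822714 0.01034912] [-0.00042341  0.00179387  0.05475684]
top77 492 [ 0.03841462 -0.00641582] [0.05536893 0.01060719] [0.04710189 0.00198326 0.07455885]
```

Call:
jog_arm:
  motion:
    - [[-0.004,0.015,0.3,0,0,0,0.3],[-0.004,0.015,0.6,0,0,0,0.3],[-0.004,0.015,0.7,0,0,0,0.3],[-0.004,0.015,0.7,0,0,0,0.3]]
  grip_force: 40

```text
time_s: 23.65
tool_pos: [0.4469, -0.2907, 0.0803]
tool_rot: [-179.9, 0.1, -5.4]
force: [0.5, 0.7, 0.7]
grip_width: 0.0607
grasp_force: 0.0
```

Call:
jog_arm:
  motion:
    - [[0,0,0.15,0,0,0,0.4],[0,0,0.29,0,0,0,0.4],[0,0,0.29,0,0,0,0.4],[0,0,0.29,0,0,0,0.4]]

```text
time_s: 24.05
tool_pos: [0.4474, -0.2924, 0.0525]
tool_rot: [-180.0, 0.0, -5.5]
force: [0.2, 0.3, 0.4]
grip_width: 0.0525
grasp_force: 0.0
```

Call:
jog_arm:
  motion:
    - [[0,0,0,0,0,0,0.8],[0,0,0,0,0,0,1],[0,0,0,0,0,0,1],[0,0,0,0,0,0,1],[0,0,0,0,0,0,1]]

```text
time_s: 24.55
tool_pos: [0.4476, -0.2926, 0.0528]
tool_rot: [180.0, -0.0, -5.5]
force: [-0.8, 0.0, -0.1]
grip_width: 0.0201
grasp_force: 0.0
```

Call:
jog_arm:
  motion:
    - [[0,0,0,0,0,0,1],[0,0,0,0,0,0,1],[0,0,0,0,0,0,1]]

```text
time_s: 24.85
tool_pos: [0.4476, -0.2926, 0.0528]
tool_rot: [180.0, -0.0, -5.5]
force: [0.3, -0.6, 0.3]
grip_width: 0.0164
grasp_force: 40.0
```

Call:
jog_arm:
  motion:
    - [[0,0,-0.1,0,0,0,1],[0,0,-0.3,0,0,0,1],[0,0,-0.6,0,0,0,1],[0,0,-1,0,0,0,1],[0,0,-1,0,0,0,1]]

```text
time_s: 25.35
tool_pos: [0.451, -0.2943, 0.1589]
tool_rot: [179.7, -0.5, -5.5]
force: [0.5, -0.3, -0.2]
grip_width: 0.0173
grasp_force: 39.9
```

Call:
jog_arm:
  motion:
    - [[0.16,-0.36,0,0,0,0,1],[0.335,-0.715,0,0,0,0,1],[0.335,-0.715,0,0,0,0,1]]

```text
time_s: 25.65
tool_pos: [0.4909, -0.2178, 0.1533]
tool_rot: [-179.8, -0.1, -4.9]
force: [-0.4, 0.3, -0.7]
grip_width: 0.0167
grasp_force: 40.0
```

Call:
jog_arm:
  motion:
    - [[0.16,-0.36,0,0,0,0,1],[0.335,-0.715,0,0,0,0,1],[0.335,-0.715,0,0,0,0,1]]

```text
time_s: 25.95
tool_pos: [0.5304, -0.1496, 0.1531]
tool_rot: [-179.8, -0.1, -4.9]
force: [0.1, -0.3, 0.5]
grip_width: 0.0169
grasp_force: 40.0
```

Call:
jog_arm:
  motion:
    - [[0.16,-0.36,0,0,0,0,1],[0.335,-0.715,0,0,0,0,1],[0.335,-0.715,0,0,0,0,1]]

```text
time_s: 26.25
tool_pos: [0.57, -0.0818, 0.153]
tool_rot: [-179.8, -0.1, -5.0]
force: [-0.6, 0.2, -0.7]
grip_width: 0.017
grasp_force: 40.0
```

Call:
jog_arm:
  motion:
    - [[0.16,-0.36,0,0,0,0.03,1],[0.335,-0.715,0,0,0,0.06,1],[0.335,-0.715,0,0,0,0.06,1],[0.335,-0.715,0,0,0,0.06,1],[0.335,-0.715,0,0,0,0.06,1]]

```text
time_s: 26.75
tool_pos: [0.6077, -0.0225, 0.1523]
tool_rot: [179.9, 0.0, -16.3]
force: [0.6, 0.0, -0.7]
grip_width: 0.0166
grasp_force: 40.0
```

```bash
cat > ins.py <<'E'
from h import *
M=np.array(env.camera_info("wrist")["mount"]); o=env.get_obs(); zt=o["tool_pos"][2]; print(o["time_s"],o["tool_pos"],o["tool_rot"],o["grip_width"])
p,d,K,_=grab("wrist"); np.savez("pics/ins.npz",p=p,d=d,K=K,zt=zt); C=cloud(d,K,M); H=zt-C[...,2]
S=C[(H>.064)&(H<.072)&(abs(C[...,1])<.04)&(C[...,0]>-.05)&(C[...,0]<.06)&(d>0)]
r=cv2.minAreaRect((S[:,:2]*1000).astype(np.float32)); print("ear",len(S),r,"xmax",S[:,0].max(),"y",S[:,1].min(),S[:,1].max(),"bore x from web edge",S[:,0].max()-.035)
c=C[180:360,280:370]
for zz in np.arange(-.015,.045,.005):
    k=c[(abs(c[...,2]-zz)<.0015)&(abs(c[...,0])<.02)&(abs(c[...,1])<.012)]
    if len(k): print(zz.round(3),len(k),"y",k[:,1].min().round(4),k[:,1].max().round(4),"mid",((k[:,1].min()+k[:,1].max())/2).round(4),"xmax",k[:,0].max().round(4))
E
python3 ins.py; python3 go.py .6094 -.0212 .15 -16.2
```

```text
26.75 [ 0.60765037 -0.02250587  0.15228896] [ 1.79913016e+02  3.61856629e-02 -1.63367873e+01] 0.016583745731724588
ear 3723 ((8.92123031616211, -1.9798393249511719), (44.009544372558594, 54.96760940551758), 89.84800720214844) xmax 0.0363749536097281 y -0.024048718247412407 0.020083722276875004 bore x from web edge 0.0013749536097280995
-0.015 293 y -0.0101 0.0089 mid -0.0006 xmax 0.012
0.005 23 y -0.0046 0.0026 mid -0.001 xmax 0.0058
0.01 34 y -0.0064 0.0038 mid -0.0013 xmax 0.0059
0.015 34 y -0.0066 0.0045 mid -0.001 xmax 0.006
0.02 34 y -0.0067 0.0047 mid -0.001 xmax 0.0058
0.025 30 y -0.0068 0.0041 mid -0.0013 xmax 0.0056
0.03 4 y -0.0044 0.0005 mid -0.002 xmax 0.0052
t 26.8 pos [ 0.6077 -0.0228  0.1524] [ 1.7992e+02  3.0000e-02 -1.6390e+01] w 0.017054329560150926 F 39.95081305503845
shift [ 0.012 -0.02   0.024] turn z -0.001
```

Call:
jog_arm:
  motion:
    - [[0.014,-0.008,0.1,0,0,0,1],[0.014,-0.008,0.25,0,0,0,1],[0.014,-0.008,0.36,0,0,0,1],[0.014,-0.008,0.36,0,0,0,1],[0.014,-0.008,0.36,0,0,0,1]]

```text
time_s: 27.3
tool_pos: [0.6093, -0.0203, 0.1159]
tool_rot: [180.0, 0.1, -16.3]
force: [1.3, -0.1, -0.3]
grip_width: 0.017
grasp_force: 40.0
```

```bash
python3 ins.py; python3 go.py .6094 -.0212 .11 -16.2
```

```text
27.3 [ 0.60934944 -0.02028977  0.11591578] [ 1.79991272e+02  7.29965190e-02 -1.62774712e+01] 0.017043506406792492
ear 4388 ((8.293493270874023, 0.9146633148193359), (44.23757553100586, 54.33161544799805), 89.79983520507812) xmax 0.03548083265037566 y -0.02125503981749282 0.023005326687626563 bore x from web edge 0.0004808326503756566
-0.015 300 y -0.0097 0.0089 mid -0.0004 xmax 0.0121
0.005 23 y -0.0045 0.0027 mid -0.0009 xmax 0.0059
0.01 34 y -0.0064 0.0038 mid -0.0013 xmax 0.006
0.015 31 y -0.0066 0.0045 mid -0.001 xmax 0.0059
0.02 30 y -0.0067 0.0046 mid -0.001 xmax 0.006
0.025 27 y -0.0068 0.0047 mid -0.001 xmax 0.0057
0.03 3 y -0.0057 -0.0032 mid -0.0044 xmax 0.0049
t 27.35 pos [ 0.6099 -0.0202  0.1166] [-179.99    0.    -16.27] w 0.016984029120585883 F 39.95097756385803
shift [-0.002  0.011  0.066] turn z -0.0004
```

Call:
jog_arm:
  motion:
    - [[0.004,0.02,0.03,0,0,0,1],[0.004,0.02,0.08,0,0,0,1],[0.004,0.02,0.13,0,0,0,1],[0.004,0.02,0.18,0,0,0,1],[0.004,0.02,0.18,0,0,0,1]]

```text
time_s: 27.85
tool_pos: [0.6089, -0.0223, 0.0976]
tool_rot: [180.0, 0.1, -16.3]
force: [-0.4, -0.5, -0.8]
grip_width: 0.017
grasp_force: 40.0
```

```bash
python3 ins.py
```

```text
27.85 [ 0.60889187 -0.02228859  0.09755001] [ 1.79975797e+02  9.53910055e-02 -1.62735155e+01] 0.017043090590000334
ear 4589 ((11.996355056762695, -1.1785259246826172), (44.05302429199219, 46.92744827270508), 89.69441223144531) xmax 0.03543056957405745 y -0.023278729831406733 0.02087379555680945 bore x from web edge 0.0004305695740574461
-0.015 300 y -0.0102 0.0089 mid -0.0006 xmax 0.0121
0.005 27 y -0.0051 0.0026 mid -0.0013 xmax 0.0059
0.01 32 y -0.0064 0.0038 mid -0.0013 xmax 0.0057
0.015 35 y -0.0065 0.0045 mid -0.001 xmax 0.0059
0.02 27 y -0.0067 0.0047 mid -0.001 xmax 0.006
0.025 26 y -0.0062 0.0041 mid -0.0011 xmax 0.0061
0.03 1154 y -0.012 0.012 mid -0.0 xmax 0.02
0.035 7 y -0.0084 0.0063 mid -0.0011 xmax -0.0006
0.04 1 y 0.005 0.005 mid 0.005 xmax -0.0042
```

Call:
jog_arm:
  motion:
    - [[0.004,0,0.04,0,0,0,1],[0.004,0,0.08,0,0,0,1],[0.004,0,0.12,0,0,0,1],[0.004,0,0.12,0,0,0,1]]

```text
time_s: 28.3
tool_pos: [0.6094, -0.0224, 0.0858]
tool_rot: [180.0, 0.1, -16.3]
force: [0.0, 0.9, -1.5]
grip_width: 0.0172
grasp_force: 40.0
```

Call:
jog_arm:
  motion:
    - [[0,0,0.03,0,0,0,1],[0,0,0.06,0,0,0,1],[0,0,0.08,0,0,0,1],[0,0,0.08,0,0,0,1]]

```text
time_s: 28.7
tool_pos: [0.6097, -0.0224, 0.0782]
tool_rot: [180.0, 0.0, -16.3]
force: [-0.6, -0.1, -0.3]
grip_width: 0.0169
grasp_force: 40.0
```

Nose at about 0.040, with no contact force. Continuing.

Call:
jog_arm:
  motion:
    - [[0,0,0.03,0,0,0,1],[0,0,0.06,0,0,0,1],[0,0,0.1,0,0,0,1],[0,0,0.1,0,0,0,1]]

```text
time_s: 29.1
tool_pos: [0.6094, -0.0224, 0.0678]
tool_rot: [180.0, 0.1, -16.3]
force: [-0.6, -0.3, -0.5]
grip_width: 0.0168
grasp_force: 40.0
```

Call:
jog_arm:
  motion:
    - [[0,0,0.04,0,0,0,1],[0,0,0.08,0,0,0,1],[0,0,0.1,0,0,0,1],[0,0,0.1,0,0,0,1]]

```text
time_s: 29.5
tool_pos: [0.6096, -0.0224, 0.0581]
tool_rot: [180.0, 0.0, -16.3]
force: [-0.1, -0.3, -1.0]
grip_width: 0.017
grasp_force: 40.0
```

Call:
jog_arm:
  motion:
    - [[0,0,0.01,0,0,0,1],[0,0,0.02,0,0,0,1],[0,0,0.02,0,0,0,1]]

```text
time_s: 29.8
tool_pos: [0.6099, -0.0224, 0.0566]
tool_rot: [180.0, 0.0, -16.3]
force: [-0.2, -0.5, -1.3]
grip_width: 0.0171
grasp_force: 40.0
```

Call:
jog_arm:
  motion:
    - [[0,0,0,0,0,0,0.3],[0,0,0,0,0,0,0.3],[0,0,0,0,0,0,0.3],[0,0,0,0,0,0,0.3],[0,0,0,0,0,0,0.3]]

```text
time_s: 30.3
tool_pos: [0.61, -0.0224, 0.0567]
tool_rot: [180.0, -0.0, -16.3]
force: [0.4, 0.4, -0.2]
grip_width: 0.0489
grasp_force: 0.0
```

Call:
jog_arm:
  motion:
    - [[0,0,-0.1,0,0,0,0.3],[0,0,-0.3,0,0,0,0.3],[0,0,-0.6,0,0,0,0.3],[0,0,-1,0,0,0,0.3],[0,0,-1,0,0,0,0.3]]

```text
time_s: 30.8
tool_pos: [0.614, -0.0217, 0.1636]
tool_rot: [-179.9, -0.6, -16.3]
force: [0.6, 0.4, -0.5]
grip_width: 0.0612
grasp_force: 0.0
```

Call:
jog_arm:
  motion:
    - [[-0.4,0,-0.5,0,0,0,0],[-0.4,0,-0.5,0,0,0,0],[-0.4,0,-0.5,0,0,0,0],[-0.4,0,-0.5,0,0,0,0]]

```text
time_s: 31.2
tool_pos: [0.5718, -0.0118, 0.2064]
tool_rot: [179.9, -0.1, -16.3]
force: [0.5, 0.2, -1.1]
grip_width: 0.0834
grasp_force: 0.0
```

```bash
python3 - <<'E'
from h import *
o=env.get_obs(); print(o["time_s"],o["tool_pos"],o["force"])
b=np.array([.6094,-.0212]); e=np.array([np.cos(np.radians(-16.2)),np.sin(np.radians(-16.2))])
for n in("wrist","top","side"):
    p,d,K,T=grab(n); C=cloud(d,K,T); C=C[d>0]
    S=C[(np.hypot(*(C[:,:2]-b).T)<.016)&(C[:,2]>.085)&(C[:,2]<.13)]; print(n,"grip top",len(S),S.mean(0).round(4),"zmax",np.percentile(S[:,2],95).round(4))
    S=C[(np.hypot(*(C[:,:2]-b).T)<.014)&(C[:,2]>.069)&(C[:,2]<.078)]; print("  collar",len(S),np.median(S[:,2]) if len(S) else "")
    t=(C[:,:2]-b)@e; k=(C[:,:2]-b)@[-e[1],e[0]]
    S=(t>-.14)&(t<-.03)&(abs(k)<.015)&(abs(C[:,2]-.052)<.006); print("  bar",S.sum(),"slope",np.polyfit(t[S],C[S,2],1).round(4),"lat",np.polyfit(t[S],k[S],1).round(4))
    s=(t<-.1)&(abs(k)<.02)&(abs(C[:,2]-.052)<.006); print("  small end t",t[s].min() if s.any() else "")
    for m,c,z in(("thin",(.4,-.286),.097),("short",(.4955,-.295),.077)):
        S=C[(np.hypot(C[:,0]-c[0],C[:,1]-c[1])<.012)&(abs(C[:,2]-z)<.008)]; print("  ",m,len(S),S.mean(0).round(4) if len(S) else "")
E
```

```text
31.2 [ 0.57180248 -0.01175624  0.20639061] [ 0.46934107  0.18790055 -1.13563771]
wrist grip top 417 [ 0.6105 -0.022   0.0992] zmax 0.101
  collar 185 0.07179802785075523
  bar 2115 slope [0.0011 0.0519] lat [0.0037 0.0006]
  small end t -0.14602203320919596
   thin 0 
   short 11 [ 0.4955 -0.2859  0.0697]<stdin>:6: RuntimeWarning: Mean of empty slice.
  ret = um.true_divide(
Traceback (most recent call last):
IndexError: index -1 is out of bounds for axis 0 with size 0
```

```bash
python3 -c "
from h import *
print(env.sign_off())"
```

```text
the job is handed in; nothing more can be done
None
```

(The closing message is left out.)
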